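# Set a blank click attenuator by feel and load the photometer

## Robot

A 6-joint arm with a two-finger parallel gripper is mounted at the origin on a cart in front of the work surface, level with it; the furniture and walls round the work are solid. World frame = base frame: x ahead of the robot, y to its left, z up, the work surface at z = 0. Lengths are in m, angles in rad, forces in N, time in s.
With the tool pointing down it reaches from about 0.25 to 0.775 m from the base axis. Payload 4 kg.
Tool frame: the origin (TCP) lies at the very end of the fingers, on their centre line; the grasp point (between the pads) lies hold_point_z behind it (hold_point_z is the distance from the TCP to the grasp point, in m); z points along the fingers, y is the direction in which the jaws open and shut (so a half turn about z gives the same grasp; the last joint's range is limited). The gripper opens to 94 mm and grips with 3 to 60 N. Pads are 16 mm wide; open, the fingers measure 119 mm over their backs; the gripper's body (75 mm by 177 mm) begins 78 mm behind the grasp point.
Start: joints at [-0.103, 0.087, 1.371, -0, 1.684, -0.103], TCP at [0.55, -0, 0.206] pointing down, gripper open.
Joint ranges: [-3.1, 3.1], [-0.76, 2.03], [0.27, 2.55], [-1.08, 4.22], [0.17, 2.65], [-2.57, 2.57]. Speed limits (rad/s): [2.79, 2.79, 3.14, 3.14, 3.14, 3.14].

## Interface

Orientations are given as [roll, pitch, yaw] about the fixed x, y, z axes, in that order (R = Rz(yaw) Ry(pitch) Rx(roll)).
In Python, from bench import * gives the robot as it stands.
- The arm moves only by the tool step_arm, never from a script. Its argument "increments" is text: rows parted by semicolons, each of 6 numbers parted by spaces: the shift along the tool's x, y, z in cm, then the turn, a rotation vector about the tool's x, y, z in rad. A call has 1 to 5 rows; each row shifts and turns the commanded pose from where the row before left it, along the tool's axes as they then stand; what a row does not reach is not made up. A row lasts 1/10 s, in which the tool goes at most 50 mm and 8.59 degrees, less where a joint would pass 70% of its speed; a pose out of reach is approached as far as the arm can. A call is refused whole if a number of a shift passes 5 or a number of a turn 0.15, either way. A call with a gripper value outside its range is refused whole. "claw" is the gripper's target within -1 to 1 (shut at 1, half-way at 0, fully open at -1), set as the call begins (left out, the last holds). The fingers move at their own pace and stop on an object; the grip force is fixed at half the most. Time passes only in rows, so rows that do not move let the fingers close. It gives the time, the measured TCP pose, the force and the opening at its end, in the units of the state.
- get_obs(): the state, without advancing time (a new reading comes with each control period).
- snapshot(name): name is "scene" or "side" or "wrist"; returns the picture (480x640x3 uint8, red, green, blue); there is no depth.
- calibration(name): a dict with "camera_matrix" (3x3 intrinsics, pixels), "eye" and "orientation" of the camera in the world; the wrist camera has in their place "tool_from_camera" (4x4, takes a point from camera to tool coordinates, whose origin is the TCP and whose axes are the flange's). Camera axes: x right, y up, looking along -z (the intrinsics and any distortion apply to the point x, -y, -z); pixel columns grow to the right and rows downward; lengths in m; the calibration is good to about 2 mm. A picture is of the moment at which its call begins: read the wrist's pose just before it. calibration takes no time and is no camera call.
- close_job(): hands the job in, once; it reports no verdict.
The state is a dict: "time": time; "joint_positions": joint angles; "qvel": joint speeds; "joint_torque": joint torques, N m; "tool_pos": TCP position; "ee_rot": TCP orientation; "wrist_force": force on the tool from outside, world axes, zero at the start; "wrist_torque": the same for the moment, N m; "width": finger opening in m.
Only numpy, scipy, OpenCV 4.12 (cv2) and the standard library are available. Lean on these libraries where they do the work, as an engineer would, in place of code of your own. Each camera call takes 0.05 s, during which the arm holds its last target. There are 200 camera calls.

## Task

Get the photometer ready for a reading. While its well is still empty set the beam attenuator, the blank round knob on its deck: turn it gently counter-clockwise to rest at its end stop without forcing it, then exactly five clicks clockwise, and let go. Then gently stand the lone sample vial from the worktop in the well, upright and fully home, disturbing nothing else.

Things in the scene. Friction and masses are not known exactly. Their poses are not given: they have to be found in the camera images.
- photometer: low bench photometer, 150 mm deep (x) by 210 mm wide (y), fixed. Origin: centre of its underside; its x points to its back, away from the sloping panel with blank display and three keys, y to the left seen from the panel, z up. On its flat deck, 37 mm above the worktop, stand the sample well (left) and the attenuator knob (right), 110 mm apart
- knob_grip (a point): on the upright axis of the attenuator knob, 60 mm above the worktop, where to grip it: a round fluted black knob, 37 mm across (39 over the flutes), from 40.5 to 70.5 mm above the worktop, with no mark or pointer; the flat bezel under it, 54 mm across, ends 39.5 mm above the worktop. The frame of this point is the housing's and does not turn with the knob
- knob_top (a point): centre of the knob's top, 70.5 mm above the worktop. Counter-clockwise from above leads to the end stop, rest position 0; from there clockwise there are ten even clicks, each somewhere between 10 and 20 degrees. At the start the knob stands 1.5 to 5.5 clicks from the stop. Let go between two rests, it drops into one of them. The frame does not turn with the knob
- knob_shaft (a point): point on the knob's axis at the bezel, 39.5 mm above the worktop (frame of the housing). Leaving a rest takes 0.2 to 0.35 N m about the axis; the torque falls to nothing halfway and reverses by up to 0.4 N m as the knob draws itself into the next rest. Friction 0.02 N m. Beyond the stop the torque rises steadily by about 8 N m per radian on top of that; more than about 1 N m forces it
- vane_edge (a point): edge of the thin steel vane inside the photometer which the knob drives across the beam, hidden. In the photometer's frame its x is 20.0 mm with the knob at rest at its end stop and grows by 0.25 mm with each click (21.25 mm at five clicks); below 20.0 mm the knob is being forced past the stop
- well_floor (a point): centre of the floor of the sample well, 37.5 mm above the worktop. The well is an upright round black turret, 25 mm inside, 38 mm outside (41 at the rim), 24 mm deep; its inner mouth widens to 28 mm over the top 4 mm. z up
- well_mouth (a point): centre of the well's mouth, at the rim, 61.7 mm above the worktop. z up
- sample_vial: the sample: a closed glass vial with a screw cap, 23 mm across, 54 mm tall, about 30 g, standing alone on the worktop to the left of the photometer (six others stand in the white tray at the back). Origin: centre of its underside, z up along it. The glass, which is what the fingers can hold, is the lower 44 mm; a vial fully home in the well stands 30 mm out of it
- beaker: small empty clear beaker, 46 mm across, 60 mm tall, behind the vial; a bystander. Origin: centre of its underside
- notebook: dark closed notebook, 148x108x11 mm, left rear; a bystander. Origin: centre of its underside
- tweezers: steel tweezers, 124 mm long, at the left edge; a bystander. Origin: centre of its underside
- marker: felt pen, 136 mm long, near the front edge, left; a bystander. Origin: centre of its underside
- screwdriver: small screwdriver, 170 mm long, near the front edge; a bystander. Origin: centre of its underside
- tape_roll: roll of black tape lying flat, 56 mm across, right front; a bystander. Origin: centre of its underside
- fuse_box: small paper box, 42x62x22 mm, right front; a bystander. Origin: centre of its underside
Mind the look-alikes: they are no part of the job. What is shaped like the sample_vial but blue, red or yellow is not meant.

How it is judged:
On the way, in this order (a step that is already met when the one before it is completed fails the run):
1. the knob rests at its end stop (vane within 0.06 mm of its zero), the well still empty (x of vane_edge in the frame of photometer below 0.02006 m and horizontal distance between sample_vial and well_floor above 0.02 m), for 0.2 s.
2. the knob stands five clicks from the stop and has been let go, the well still empty (x of vane_edge in the frame of photometer between 0.02117 and 0.02133 m and contact force between the fingers and photometer below 0.1 N and horizontal distance between sample_vial and well_floor above 0.02 m), for 0.3 s.
3. the vial stands fully home in the well (horizontal distance between sample_vial and well_floor below 0.003 m and z of sample_vial in the frame of well_floor between -0.003 and 0.002 m and angle between sample_vial's own z axis and vertical below 0.09 rad), for 0.2 s.
At the end, for the whole second after the job is handed in: The attenuator rests five clicks from its end stop (vane 1.25 mm from its zero, within 0.08 mm) and the sample vial stands upright in the well (within 5 degrees, 3 mm of the axis, 2 mm of the floor), released and at rest (all of step 3 and x of vane_edge in the frame of photometer between 0.02117 and 0.02133 m and linear speed of sample_vial below 0.01 m/s and contact force between the fingers and sample_vial below 0.1 N and contact force between the fingers and photometer below 0.1 N); the robot touches nothing.
It fails at once if the knob is forced past its end stop (vane more than 0.1 mm beyond it: over about 1 N m) (x of vane_edge in the frame of photometer below 0.0199 m).
It fails at once if the glass vial is pushed against the photometer with more than 20 N (contact force between sample_vial and photometer above 20 N).
It fails at once if the vial is tipped by more than 40 degrees (angle between sample_vial's own z axis and vertical above 0.7 rad).
It fails at once if a bystander is moved by more than 20 mm (distance of any of beaker, notebook, tweezers, marker, screwdriver, tape_roll, fuse_box from where it was at the start of the episode above 0.02 m).
It also fails if it takes over 72 s, if anything falls off the work surface, if the arm or the gripper's body presses on something with over 40 N, if the wrist force passes 120 N, or if a joint passes its speed limit or range.

## Working session

There is one attempt and no reset: what is moved stays moved. The work goes in short steps, Python scripts to look and compute and a tool call to move; the robot and the scene stay as the last step left them, time stands still between calls to the robot, and variables do not carry over. Pictures are saved under pics/ and viewed, about 8 in all and at most 12, crops included, and the job is handed in when it is done.

Besides the shell and the picture viewer there is one more tool, called after "Call:" as name(argument=value, ...), one argument or row to a line, values as JSON. step_arm: Moves the arm, as the interface text tells. Its arguments: {"type":"object","properties":{"increments":{"type":"string"},"claw":{"type":"number"}},"required":["increments"]}

```bash
mkdir -p pics; cat > h.py <<'E'
from bench import *
import numpy as np, cv2
from scipy.spatial.transform import Rotation as R
def cam(name):
    c=calibration(name); K=np.array(c["camera_matrix"])
    if "tool_from_camera" in c:
        o=get_obs(); T=np.eye(4); T[:3,:3]=R.from_euler('xyz',o["ee_rot"]).as_matrix(); T[:3,3]=o["tool_pos"]
        M=T@np.array(c["tool_from_camera"]); return K,M[:3,3],M[:3,:3]
    r=np.array(c["orientation"]); 
    r=r if r.shape==(3,3) else R.from_euler('xyz',r).as_matrix()
    return K,np.array(c["eye"]),r
def ray(C,u,v,z):
    K,e,r=C; d=np.linalg.solve(K,[u,v,1]); d=r@np.array([d[0],-d[1],-d[2]]); return e+d*(z-e[2])/d[2]
def proj(C,p):
    K,e,r=C; q=r.T@(np.array(p)-e); q=K@np.array([q[0],-q[1],-q[2]]); return q[:2]/q[2]
def snap(name,f):
    C=cam(name); im=cv2.cvtColor(snapshot(name),cv2.COLOR_RGB2BGR); cv2.imwrite('pics/'+f,im); return C,im
E
python3 - <<'E'
from h import *
for n in("scene","side","wrist"):
    print(n,calibration(n)); 
C,a=snap("scene","s0.png");D,b=snap("wrist","w0.png"); print(get_obs())
E
```

```text
scene {'camera_matrix': array([[455.3026773 ,   0.        , 310.02016496],
       [  0.        , 455.3026773 , 236.64626609],
       [  0.        ,   0.        ,   1.        ]]), 'eye': array([-0.08144288, -0.34442717,  0.93263176]), 'orientation': array([ 0.68509343,  0.00225218, -1.08452036])}
side {'camera_matrix': array([[511.55063938,   0.        , 322.61559265],
       [  0.        , 511.55063938, 236.80641882],
       [  0.        ,   0.        ,   1.        ]]), 'eye': array([0.09385008, 0.7831097 , 0.58475035]), 'orientation': array([ 1.06742602, -0.01021966, -2.63039925])}
wrist {'camera_matrix': array([[350.1730385 ,   0.        , 320.05445728],
       [  0.        , 350.1730385 , 239.2629067 ],
       [  0.        ,   0.        ,   1.        ]]), 'tool_from_camera': array([[-4.88916709e-04,  9.61344751e-01,  2.75347108e-01,
         8.11078797e-02],
       [ 9.99999560e-01,  6.90535705e-04, -6.35294060e-04,
         9.67301910e-05],
       [-8.00873620e-04,  2.75346676e-01, -9.61344666e-01,
        -1.78088942e-01],
       [ 0.00000000e+00,  0.00000000e+00,  0.00000000e+00,
         1.00000000e+00]])}
{'time': 0.1, 'joint_positions': array([-1.03072780e-01,  8.79138576e-02,  1.37208939e+00,  2.06584210e-05,
        1.68356705e+00, -1.03108261e-01]), 'qvel': array([ 5.62533955e-05, -1.19576555e-03, -3.00809787e-03, -3.79581150e-04,
       -1.06856675e-03, -2.85463257e-03]), 'joint_torque': array([ 2.25695316e-03, -3.41256917e+01, -3.03301656e+01,  7.19034858e-02,
        3.05556308e-02, -9.49158243e-05]), 'tool_pos': array([5.49522075e-01, 6.70240457e-05, 2.04410258e-01]), 'ee_rot': array([-3.13962762e+00, -2.23973227e-04,  1.57083389e+00]), 'wrist_force': array([ 0.52187566, -1.69567526,  0.64345301]), 'wrist_torque': array([ 0.02616148, -0.02999716, -0.01274955]), 'width': 0.09406855854789935}
```

View pics/s0.png

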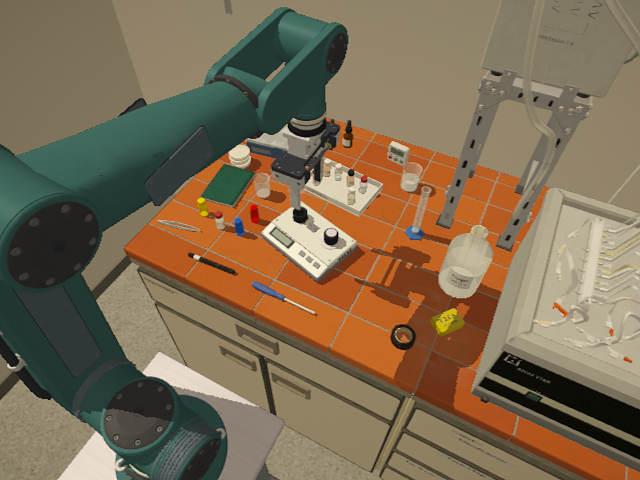

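View pics/w0.png

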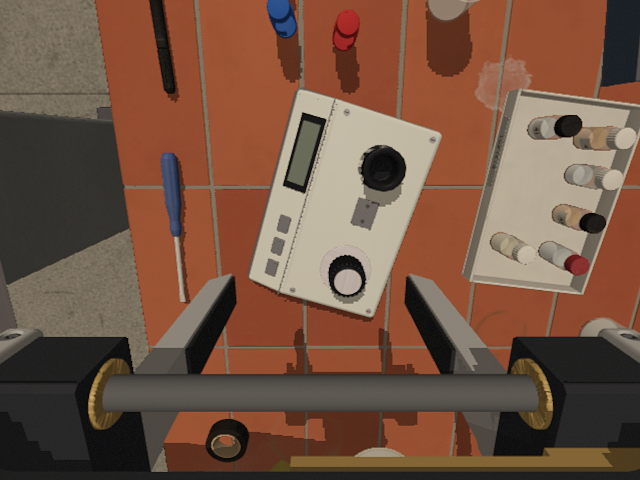

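```bash
python3 -c "
import bench;print([n for n in dir(bench) if n[0]!='_']);print(getattr(bench,'hold_point_z',None))"; ls
```

```text
['IKError', 'calibration', 'close_job', 'get_obs', 'hold_point_z', 'snapshot']
0.0188
h.py
pics
```

The scene view shows the photometer at mid-table, with the knob at wrist (347,283) and the well at (382,167). The candidate sample vial is at scene (220,220), next to the yellow, blue and red look-alikes.

```bash
python3 - <<'E'
from h import *
C=cam("wrist"); S=cam("scene")
im=cv2.imread('pics/w0.png')
k=ray(C,347,283,.0705); w=ray(C,382,166,.0617)
print(k,w,np.linalg.norm((k-w)[:2]))
print('scene reproj',proj(S,k),proj(S,w))
print('vial',ray(S,220,228,0.0),ray(S,219,213,.054))
for n,p in dict(blue=(282,20),red=(347,30)).items(): print(n,ray(C,*p,.03))
snap("side","d0.png")
s=cv2.imread('pics/s0.png')[180:280,170:380]; cv2.imwrite('pics/s0c.png',cv2.resize(s,None,fx=3.8,fy=3.8,interpolation=cv2.INTER_CUBIC))
E
```

```text
[ 0.5754387  -0.05188167  0.0705    ] [0.60526617 0.05782013 0.0617    ] 0.11368448541527042
scene reproj [330.43834049 232.53484315] [297.36418534 211.68427174]
vial [0.50513718 0.24177909 0.        ] [0.51227333 0.2397654  0.054     ]
blue [0.51580529 0.18279784 0.03      ]
red [0.57368968 0.17486549 0.03      ]
```

View pics/s0c.png

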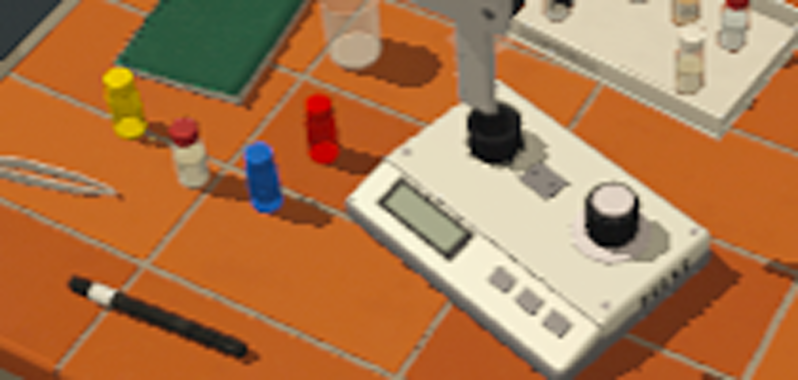

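View pics/d0.png

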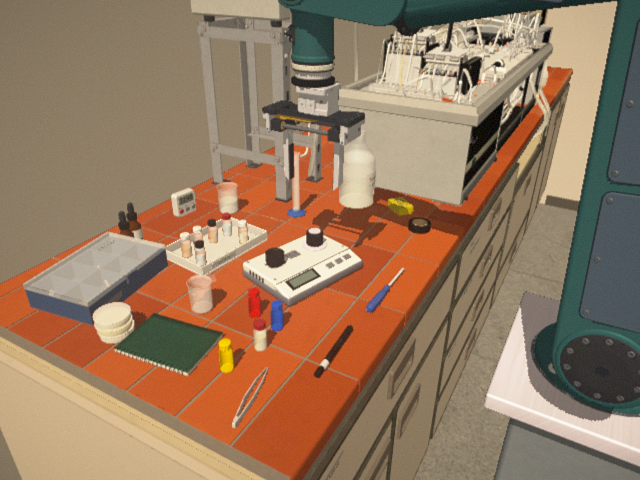

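Sample vial: red-capped clear one, near (0.507, 0.241). The knob is near (0.575, -0.052), and the well is 114 mm from it against the 110 mm given. I'll go above the knob for a close look.

Call:
step_arm(
  increments="-1.7 0.9 1.1 0 0 0; -1.7 0.9 1.1 0 0 0; -1.8 0.8 1.1 0 0 0; 0 0 0 0 0 0; 0 0 0 0 0 0",
)

```text
time: 0.65
tool_pos: [0.5757, -0.0529, 0.1712]
ee_rot: [-3.139, -0.001, 1.569]
wrist_force: [0.0, -0.2, 0.9]
width: 0.094
```

```bash
python3 - <<'E'
from h import *
o=get_obs();print(o["tool_pos"],o["ee_rot"],o["joint_positions"])
C,im=snap("wrist","w1.png")
S=cam("scene");print('bottle',ray(S,462,290,0),ray(S,480,228,.15),ray(S,480,228,.2))
g=cv2.cvtColor(im,cv2.COLOR_BGR2HSV); uv=proj(C,[.575,-.052,.0705]); print(uv)
m=((g[...,2]>140)&(g[...,1]<60)).astype(np.uint8)
u,v=uv.astype(int)
n,l,st,ce=cv2.connectedComponentsWithStats(m)
for i in range(1,n):
    if 300<st[i,4]<20000: print(st[i],ce[i],ray(C,*ce[i],.0705))
E
```

```text
[ 0.57573418 -0.05291375  0.17118436] [-3.13915628e+00 -9.50451648e-04  1.56892980e+00] [-1.89994126e-01  1.60653947e-01  1.35698065e+00  4.78772336e-04
  1.62652919e+00 -1.88102703e-01]
bottle [ 0.61510439 -0.38848251  0.        ] [ 0.68363727 -0.37104914  0.15      ] [ 0.63475859 -0.36934834  0.2       ]
[319.12465243 239.77946689]
[544  48  18  25 323] [552.22291022  60.15789474] [0.74369481 0.08258909 0.0705    ]
[575 108  29  22 413] [590.36803874 117.90556901] [0.77945449 0.04304985 0.0705    ]
[545 200  34  26 401] [562.39650873 210.75561097] [ 0.77173213 -0.02796116  0.0705    ]
[305 223  31  30 733] [320.03274216 237.93587995] [ 0.57575608 -0.05041481  0.0705    ]
[ 591  289   49   44 1316] [619.12993921 309.06079027] [ 0.83782421 -0.11568655  0.0705    ]
[332 438  65  19 889] [364.38132733 448.78965129] [ 0.61951477 -0.26918006  0.0705    ]
```

View pics/w1.png

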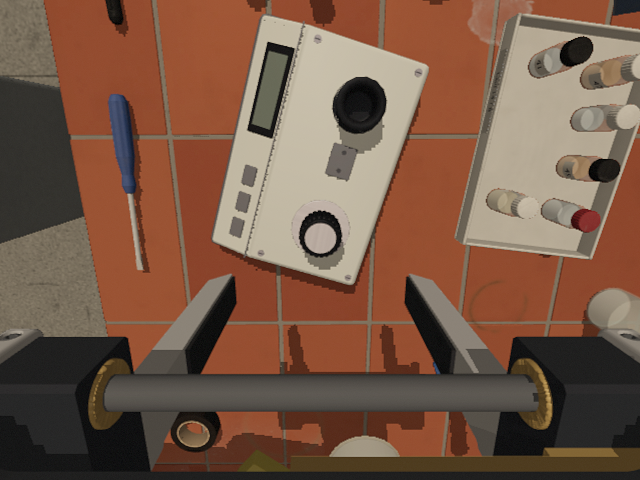

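The knob cap is at (320,238), giving (0.5758, -0.0504), which agrees with the first estimate. The fingers straddle it with room, so I'll descend.

Call:
step_arm(
  increments="0.2 0 2.5 0 0 0; 0 0 2.5 0 0 0; 0 0 2.5 0 0 0; 0 0 2.5 0 0 0; 0 0 1.5 0 0 0",
)

```text
time: 1.2
tool_pos: [0.5752, -0.0492, 0.0561]
ee_rot: [-3.14, -0.001, 1.572]
wrist_force: [0.4, 0.5, -0.8]
width: 0.0939
```

Call:
step_arm(
  increments="0 0 0.7 0 0 0; 0 0 0 0 0 0",
)

```text
time: 1.4
tool_pos: [0.5758, -0.0497, 0.0502]
ee_rot: [-3.141, -0.0, 1.571]
wrist_force: [-0.0, -0.2, 0.0]
width: 0.0938
```

```bash
python3 - <<'E'
from h import *
o=get_obs();print(o["tool_pos"],o["wrist_force"],o["wrist_torque"])
C,im=snap("wrist","w2.png")
b=cv2.imread('pics/w1.png')
g=cv2.cvtColor(im,cv2.COLOR_BGR2HSV)
m=((g[...,2]>140)&(g[...,1]<60)).astype(np.uint8)
n,l,st,ce=cv2.connectedComponentsWithStats(m)
for i in range(1,n):
    if 300<st[i,4]<5000: print(st[i],ce[i],ray(C,*ce[i],.0705))
E
```

```text
[ 0.57576029 -0.04968246  0.05018299] [-0.03964618 -0.20187711  0.04647821] [-0.02842621 -0.06340413 -0.0447528 ]
[518   0  88 289 588] [562.85884354 138.54761905] [0.68111733 0.03158043 0.0705    ]
[ 29 226  30 109 542] [ 42.95940959 282.80442804] [ 0.44129395 -0.03576441  0.0705    ]
[ 294  287   52   46 1908] [319.38312369 309.55398323] [ 0.57562502 -0.0501271   0.0705    ]
```

View pics/w2.png

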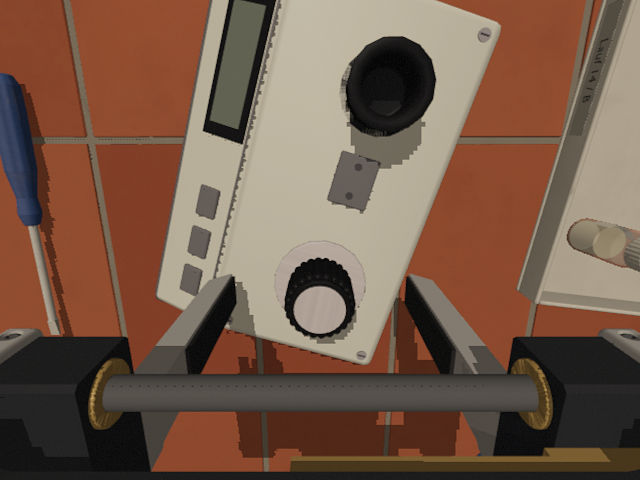

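The knob cap is at (319,310), giving (0.5756, -0.0501), so it is centred under the tool. The well rim is at (391,86). Lower 4 mm and grip.

Call:
step_arm(
  increments="0 0 0.4 0 0 0; 0 0 0 0 0 0",
)

```text
time: 1.65
tool_pos: [0.5766, -0.0501, 0.0473]
ee_rot: [3.14, 0.0, 1.571]
wrist_force: [-0.3, -0.2, -0.6]
width: 0.0938
```

Call:
step_arm(
  increments="0 0 0 0 0 0; 0 0 0 0 0 0; 0 0 0 0 0 0; 0 0 0 0 0 0; 0 0 0 0 0 0",
  claw=1,
)

```text
time: 2.15
tool_pos: [0.5761, -0.05, 0.0466]
ee_rot: [3.141, 0.0, 1.571]
wrist_force: [-0.0, -0.6, 0.4]
width: 0.0571
```

```bash
cat > o.py <<'E'
from h import *
o=get_obs();np.set_printoptions(precision=4,suppress=True)
print(o["time"],o["tool_pos"],o["wrist_force"],o["wrist_torque"],"yaw",round(o["ee_rot"][2],4),"q6",o["joint_positions"][5],o["joint_torque"][5],"w",o["width"])
E
python3 o.py; python3 - <<'E'
from h import *
C=cam("wrist")
E
```

```text
2.15 [ 0.5761 -0.05    0.0466] [-0.045  -0.6148  0.4416] [-0.026   0.0055 -0.0021] yaw 1.5708 q6 -0.18463977589697098 0.00012991606126888655 w 0.05714051216986131
```

Call:
step_arm(
  increments="0 0 0 0 0 0; 0 0 0 0 0 0; 0 0 0 0 0 0; 0 0 0 0 0 0",
)

```text
time: 2.55
tool_pos: [0.5755, -0.05, 0.0464]
ee_rot: [-3.14, 0.0, 1.571]
wrist_force: [-1.6, 0.3, 1.3]
width: 0.036
```

```bash
python3 o.py
```

```text
2.55 [ 0.5755 -0.05    0.0464] [-1.5634  0.3094  1.3137] [-0.0027  0.3017 -0.0248] yaw 1.5708 q6 -0.18466556153269179 -0.004317164275562391 w 0.03596772714091806
```

Call:
step_arm(
  increments="0 0 0 0 0 -0.05; 0 0 0 0 0 0",
)

```text
time: 2.75
tool_pos: [0.5754, -0.0501, 0.0465]
ee_rot: [-3.14, -0.0, 1.621]
wrist_force: [-2.4, -1.4, 1.5]
width: 0.0361
```

```bash
cat > t.py <<'E'
from h import *
o=get_obs();f=o["wrist_force"]
print(f'{o["time"]:.2f} yaw {o["ee_rot"][2]:.4f} q6 {o["joint_positions"][5]:.4f} tz {o["wrist_torque"][2]:.3f} F {f.round(1)} w {o["width"]:.4f} p {(1e3*o["tool_pos"]).round(1)}')
E
python3 t.py
```

```text
2.75 yaw 1.6206 q6 -0.2346 tz -0.066 F [-2.4 -1.4  1.5] w 0.0361 p [575.4 -50.1  46.5]
```

Call:
step_arm(
  increments="0 0 0 0 0 -0.05; 0 0 0 0 0 0",
)

```text
time: 2.95
tool_pos: [0.5754, -0.05, 0.0465]
ee_rot: [-3.14, -0.0, 1.67]
wrist_force: [-3.8, 0.3, 6.3]
width: 0.0361
```

```bash
python3 t.py
```

```text
2.95 yaw 1.6698 q6 -0.2837 tz -0.141 F [-3.8  0.3  6.3] w 0.0361 p [575.4 -50.   46.5]
```

Call:
step_arm(
  increments="0 0 0 0 0 -0.05; 0 0 0 0 0 0",
)

```text
time: 3.15
tool_pos: [0.5753, -0.05, 0.0464]
ee_rot: [-3.14, -0.0, 1.719]
wrist_force: [-3.9, -0.4, 0.8]
width: 0.0359
```

```bash
python3 t.py
```

```text
3.15 yaw 1.7195 q6 -0.3333 tz 0.120 F [-3.9 -0.4  0.8] w 0.0359 p [575.3 -50.   46.4]
```

Call:
step_arm(
  increments="0 0 0 0 0 -0.05; 0 0 0 0 0 0",
)

```text
time: 3.35
tool_pos: [0.5752, -0.05, 0.0464]
ee_rot: [-3.14, -0.0, 1.769]
wrist_force: [-5.5, 0.4, 3.6]
width: 0.0359
```

```bash
python3 t.py
```

```text
3.35 yaw 1.7693 q6 -0.3831 tz 0.060 F [-5.5  0.4  3.6] w 0.0359 p [575.2 -50.   46.4]
```

Call:
step_arm(
  increments="0 0 0 0 0 -0.04; 0 0 0 0 0 0",
)

```text
time: 3.55
tool_pos: [0.5752, -0.0501, 0.0464]
ee_rot: [-3.14, -0.0, 1.809]
wrist_force: [-5.1, 0.0, 2.6]
width: 0.0362
```

```bash
python3 t.py
```

```text
3.55 yaw 1.8093 q6 -0.4230 tz 0.123 F [-5.1  0.   2.6] w 0.0362 p [575.2 -50.1  46.4]
```

Call:
step_arm(
  increments="0 0 0 0 0 -0.03; 0 0 0 0 0 0",
)

```text
time: 3.75
tool_pos: [0.5752, -0.05, 0.0464]
ee_rot: [-3.14, -0.0, 1.839]
wrist_force: [-5.6, -0.2, 1.0]
width: 0.0357
```

```bash
python3 t.py
```

```text
3.75 yaw 1.8391 q6 -0.4528 tz 0.251 F [-5.6 -0.2  1. ] w 0.0357 p [575.2 -50.   46.4]
```

```bash
cat > t.py <<'E'
from h import *
L=[get_obs()]
for i in range(3): snapshot("wrist"); L.append(get_obs())
o=L[-1]; t=np.array([x["wrist_torque"][2] for x in L])
print(f'{o["time"]:.2f} yaw {o["ee_rot"][2]:.4f} q6 {o["joint_positions"][5]:.4f} tz {t.round(3)} {t[1:].mean():.3f} F {o["wrist_force"].round(1)} w {o["width"]:.4f}')
E
python3 t.py
```

```text
3.90 yaw 1.8387 q6 -0.4524 tz [0.251 0.061 0.023 0.058] 0.047 F [-5.8 -0.5  4.7] w 0.0357
```

Call:
step_arm(
  increments="0 0 0 0 0 -0.03",
)

```text
time: 4.0
tool_pos: [0.5751, -0.0501, 0.0464]
ee_rot: [-3.14, -0.0, 1.869]
wrist_force: [-5.0, -0.7, 3.8]
width: 0.036
```

```bash
python3 t.py
```

```text
4.15 yaw 1.8682 q6 -0.4820 tz [-0.041 -0.011 -0.005 -0.017] -0.011 F [-5.4 -0.1  4.3] w 0.0361
```

Call:
step_arm(
  increments="0 0 0 0 0 -0.03",
)

```text
time: 4.25
tool_pos: [0.5751, -0.0501, 0.0464]
ee_rot: [-3.14, -0.001, 1.898]
wrist_force: [-5.7, -0.0, 3.8]
width: 0.036
```

```bash
python3 t.py
```

```text
4.40 yaw 1.8973 q6 -0.5114 tz [-0.391 -0.268 -0.271 -0.209] -0.250 F [-5.8 -0.6  3.6] w 0.0358
```

Call:
step_arm(
  increments="0 0 0 0 0 -0.02",
)

```text
time: 4.5
tool_pos: [0.575, -0.0502, 0.0464]
ee_rot: [-3.139, -0.001, 1.917]
wrist_force: [-4.8, -0.2, 3.2]
width: 0.0357
```

```bash
python3 t.py
```

```text
4.65 yaw 1.9168 q6 -0.5309 tz [-0.49  -0.502 -0.479 -0.468] -0.483 F [-4.9  0.1  2.6] w 0.0360
```

Call:
step_arm(
  increments="0 0 0 0 0 -0.02",
)

```text
time: 4.75
tool_pos: [0.575, -0.0501, 0.0465]
ee_rot: [-3.139, -0.001, 1.938]
wrist_force: [-6.1, -0.0, 3.1]
width: 0.0358
```

```bash
python3 t.py
```

```text
4.90 yaw 1.9371 q6 -0.5512 tz [-0.409 -0.375 -0.377 -0.331] -0.361 F [-6.1 -0.3  3.3] w 0.0360
```

Call:
step_arm(
  increments="0 0 0 0 0 -0.02",
)

```text
time: 5.0
tool_pos: [0.575, -0.0501, 0.0464]
ee_rot: [-3.139, -0.001, 1.958]
wrist_force: [-6.3, -0.8, -0.0]
width: 0.0366
```

```bash
python3 t.py
```

```text
5.15 yaw 1.9579 q6 -0.5718 tz [-0.014 -0.041 -0.268 -0.272] -0.194 F [-4.9 -1.1  4.3] w 0.0358
```

Call:
step_arm(
  increments="0 0 0 0 0 -0.02",
)

```text
time: 5.25
tool_pos: [0.575, -0.0502, 0.0464]
ee_rot: [-3.139, -0.001, 1.978]
wrist_force: [-6.4, 1.0, 6.8]
width: 0.0361
```

```bash
python3 t.py
```

```text
5.40 yaw 1.9779 q6 -0.5919 tz [ 0.019  0.065 -0.139  0.022] -0.018 F [-6.6  0.5  5.7] w 0.0361
```

```bash
python3 - <<'E'
from h import *
C,im=snap("wrist","w3.png"); u,v=proj(C,[.5755,-.0501,.0705]).astype(int); print(u,v)
c=im[v-70:v+60,u-90:u+90]; cv2.imwrite('pics/w3c.png',cv2.resize(c,None,fx=4.2,fy=4.2,interpolation=cv2.INTER_CUBIC))
E
```

```text
320 312
```

View pics/w3c.png

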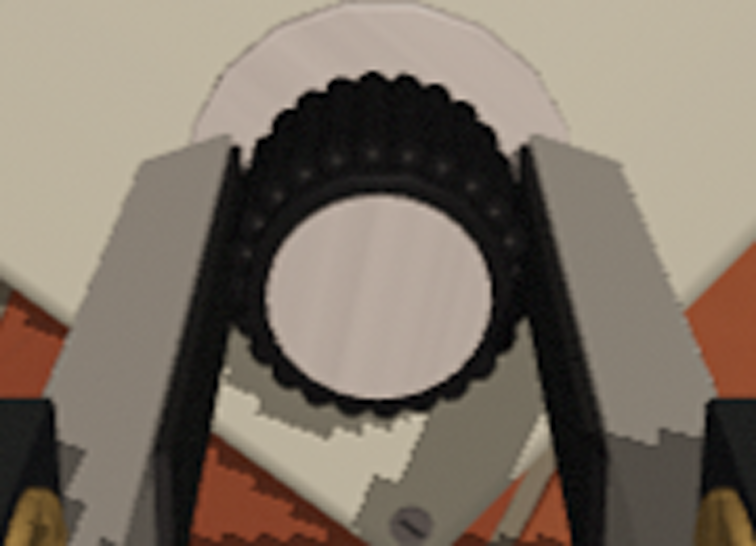

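```bash
cat > fl.py <<'E'
from h import *
Ns=np.arange(16,41)
def prof(C,im,c,r,z,th):
    g=cv2.cvtColor(im,cv2.COLOR_BGR2GRAY).astype(np.float32)
    P=np.array([proj(C,[c[0]+r*np.cos(t),c[1]+r*np.sin(t),z]) for t in th],np.float32)
    return cv2.remap(g,P[:,:1].copy(),P[:,1:].copy(),cv2.INTER_CUBIC).ravel()
def centre(C,im):   # cap disc centre
    h=cv2.cvtColor(im,cv2.COLOR_BGR2HSV); u,v=proj(C,[.5755,-.0501,.0705]).astype(int)
    m=((h[...,2]>120)&(h[...,1]<60)).astype(np.uint8); n,l=cv2.connectedComponents(m)
    ys,xs=np.where(l==l[v,u]); k=cv2.convexHull(np.c_[xs,ys].astype(np.int32)); e=cv2.fitEllipse(k)
    return ray(C,*e[0],.0705),e
E
python3 - <<'E'
from fl import *
o=get_obs()
C3,i3=snap("wrist","w4.png"); c,e=centre(C3,i3); print(c,e)
rots=R.from_euler('xyz',o["ee_rot"]).as_matrix(); yaw=np.arctan2(rots[1,0],rots[0,0])  # tool x dir in world
th=yaw+np.linspace(-.85,.85,300)
best=[]
for r in np.arange(.0165,.0205,.0005):
  for z in np.arange(.056,.0706,.0015):
    p=prof(C3,i3,c,r,z,th); p=p-np.polyval(np.polyfit(th,p,4),th); w=np.hanning(300)
    for N in Ns: best.append((abs((p*w*np.exp(-1j*N*th)).sum()),r,z,N))
best.sort(reverse=True); print(best[:8])
E
```

```text
[ 0.57533459 -0.05017528  0.0705    ] ((319.738037109375, 312.40655517578125), (48.07498550415039, 53.16835021972656), 89.86225128173828)
[(np.float64(937.8436913238038), np.float64(0.0175), np.float64(0.0695), np.int64(27)), (np.float64(925.6768994282552), np.float64(0.0175), np.float64(0.0695), np.int64(26)), (np.float64(917.4313535594493), np.float64(0.017), np.float64(0.068), np.int64(26)), (np.float64(914.7012348537576), np.float64(0.017), np.float64(0.068), np.int64(25)), (np.float64(875.2121268393458), np.float64(0.0165), np.float64(0.0665), np.int64(24)), (np.float64(872.1542369610071), np.float64(0.0165), np.float64(0.0665), np.int64(25)), (np.float64(869.1470515276419), np.float64(0.0175), np.float64(0.0695), np.int64(28)), (np.float64(840.0125451184821), np.float64(0.017), np.float64(0.068), np.int64(27))]
```

```bash
cat >> fl.py <<'E'
def phase(C,im,yaw,N=26):
    c,e=centre(C,im); th=yaw+np.linspace(-.85,.85,300)
    s=0
    for r,z in((.0175,.0695),(.017,.068)):
        p=prof(C,im,c,r,z,th); p=p-np.polyval(np.polyfit(th,p,4),th)
        s=s+(p*np.hanning(300)*np.exp(-1j*N*th)).sum()
    return -np.angle(s)/N, abs(s)   # world angle of a flute, mod 2pi/26
def look():
    o=get_obs(); C=cam("wrist"); im=cv2.cvtColor(snapshot("wrist"),cv2.COLOR_RGB2BGR)
    return phase(C,im,o["ee_rot"][2]),o["ee_rot"][2]
E
python3 - <<'E'
from fl import *
K=np.array(calibration("wrist")["camera_matrix"]);T=np.eye(4);T[:3,:3]=R.from_euler('xyz',[-np.pi,0,1.571]).as_matrix();T[:3,3]=[.57576,-.04968,.05018]
M=T@np.array(calibration("wrist")["tool_from_camera"]);C=(K,M[:3,3],M[:3,:3])
a=phase(C,cv2.imread('pics/w2.png'),1.571);b,y=look();print(a,b,y)
P=2*np.pi/26;print("turn mod pitch",(b[0]-a[0])%P,"commanded mod pitch",(y-1.571)%P,P)
E
cat > t.py <<'E'
from fl import *
L=[];Q=[]
for i in range(3): q,y=look(); L.append(get_obs()["wrist_torque"][2]); Q.append(q[0])
o=get_obs(); P=2*np.pi/26; rel=np.array([(q-y)%P for q in Q])
print(f'{o["time"]:.2f} yaw {y:.4f} q6 {o["joint_positions"][5]:.3f} tz {np.array(L).round(3)} flute-tool {rel.round(3)} F {o["wrist_force"].round(1)} w {o["width"]:.4f}')
E
python3 t.py
```

```text
(np.float64(-0.06311898352298415), np.float64(1758.5656217245146)) (np.float64(0.08629345827378154), np.float64(1844.2005058347113)) 1.9779057207458437
turn mod pitch 0.1494124417967657 commanded mod pitch 0.16524474739278275 0.241660973353061
5.70 yaw 1.9779 q6 -0.592 tz [ 0.069 -0.21   0.037] flute-tool [0.041 0.042 0.039] F [-4.7 -0.3  3.7] w 0.0360
```

Call:
step_arm(
  increments="0 0 0 0 0 -0.03",
)

```text
time: 5.8
tool_pos: [0.5749, -0.0502, 0.0464]
ee_rot: [-3.139, -0.001, 2.009]
wrist_force: [-5.5, -0.6, -0.3]
width: 0.036
```

```bash
python3 t.py
```

```text
5.95 yaw 2.0085 q6 -0.622 tz [-0.132 -0.147 -0.151] flute-tool [0.039 0.04  0.039] F [-6.5  0.3  5.1] w 0.0359
```

Call:
step_arm(
  increments="0 0 0 0 0 -0.03",
)

```text
time: 6.05
tool_pos: [0.5749, -0.0502, 0.0464]
ee_rot: [-3.139, -0.001, 2.039]
wrist_force: [-5.9, -0.3, 2.8]
width: 0.0359
```

```bash
python3 t.py
```

```text
6.20 yaw 2.0387 q6 -0.652 tz [-0.076 -0.093  0.167] flute-tool [0.039 0.041 0.038] F [-5.8 -0.7  4. ] w 0.0360
```

Call:
step_arm(
  increments="0 0 0 0 0 -0.03",
)

```text
time: 6.3
tool_pos: [0.5749, -0.0502, 0.0464]
ee_rot: [-3.139, -0.001, 2.069]
wrist_force: [-5.8, -0.8, 4.2]
width: 0.0357
```

```bash
python3 t.py
```

```text
6.45 yaw 2.0693 q6 -0.682 tz [ 0.289 -0.065 -0.088] flute-tool [0.043 0.047 0.042] F [-6.  -1.4  2.6] w 0.0361
```

Call:
step_arm(
  increments="0 0 0 0 0 -0.03; 0 0 0 0 0 0",
)

```text
time: 6.65
tool_pos: [0.5748, -0.0502, 0.0464]
ee_rot: [-3.139, -0.001, 2.099]
wrist_force: [-7.3, 1.1, 3.9]
width: 0.0357
```

```bash
python3 t.py
```

```text
6.80 yaw 2.0985 q6 -0.712 tz [0.115 0.113 0.083] flute-tool [0.046 0.043 0.044] F [-5.7 -0.   4.2] w 0.0361
```

Call:
step_arm(
  increments="0 0 0 0 0 -0.03; 0 0 0 0 0 0",
)

```text
time: 7.0
tool_pos: [0.5748, -0.0502, 0.0464]
ee_rot: [-3.139, -0.001, 2.129]
wrist_force: [-7.0, -0.6, 3.9]
width: 0.036
```

```bash
python3 t.py
```

```text
7.15 yaw 2.1288 q6 -0.743 tz [0.266 0.16  0.285] flute-tool [0.042 0.042 0.043] F [-6.7 -1.   3.4] w 0.0358
```

Call:
step_arm(
  increments="0 0 0 0 0 -0.03; 0 0 0 0 0 0",
)

```text
time: 7.35
tool_pos: [0.5747, -0.0502, 0.0464]
ee_rot: [-3.139, -0.001, 2.159]
wrist_force: [-6.2, -0.9, 3.9]
width: 0.0357
```

```bash
python3 t.py
```

```text
7.50 yaw 2.1582 q6 -0.772 tz [ 0.099  0.061 -0.021] flute-tool [0.034 0.034 0.034] F [-6.3 -0.8  3.2] w 0.0358
```

Call:
step_arm(
  increments="0 0 0 0 0 -0.03; 0 0 0 0 0 0",
)

```text
time: 7.7
tool_pos: [0.5747, -0.0503, 0.0464]
ee_rot: [-3.139, -0.001, 2.188]
wrist_force: [-5.9, -1.3, 4.4]
width: 0.036
```

```bash
python3 t.py
```

```text
7.85 yaw 2.1874 q6 -0.801 tz [-0.237 -0.229 -0.222] flute-tool [0.025 0.025 0.024] F [-6.2 -0.6  3.6] w 0.0362
```

Call:
step_arm(
  increments="0 0 0 0 0 -0.03; 0 0 0 0 0 0",
)

```text
time: 8.05
tool_pos: [0.5746, -0.0504, 0.0464]
ee_rot: [-3.139, -0.002, 2.217]
wrist_force: [-5.8, -1.4, 4.3]
width: 0.0361
```

```bash
python3 t.py
```

```text
8.20 yaw 2.2166 q6 -0.831 tz [-0.477 -0.447 -0.454] flute-tool [0.015 0.014 0.018] F [-6.5 -1.2  3.9] w 0.0360
```

Call:
step_arm(
  increments="0 0 0 0 0 -0.02; 0 0 0 0 0 0",
)

```text
time: 8.4
tool_pos: [0.5747, -0.0504, 0.0464]
ee_rot: [-3.139, -0.002, 2.238]
wrist_force: [-7.0, -1.1, 3.0]
width: 0.0357
```

```bash
python3 t.py
```

```text
8.55 yaw 2.2378 q6 -0.852 tz [-0.213 -0.116 -0.059] flute-tool [0.026 0.025 0.028] F [-5.8 -2.8  1.6] w 0.0360
```

Call:
step_arm(
  increments="0 0 0 0 0 -0.03; 0 0 0 0 0 0",
)

```text
time: 8.75
tool_pos: [0.5746, -0.0503, 0.0464]
ee_rot: [-3.139, -0.002, 2.268]
wrist_force: [-5.5, -0.5, 4.0]
width: 0.036
```

```bash
python3 t.py
```

```text
8.90 yaw 2.2678 q6 -0.882 tz [-0.03  -0.187 -0.028] flute-tool [0.023 0.026 0.022] F [-7.  -1.  -0.6] w 0.0357
```

Call:
step_arm(
  increments="0 0 0 0 0 -0.04; 0 0 0 0 0 0",
)

```text
time: 9.1
tool_pos: [0.5746, -0.0504, 0.0464]
ee_rot: [-3.139, -0.002, 2.309]
wrist_force: [-6.5, -1.6, 0.6]
width: 0.036
```

```bash
python3 t.py
```

```text
9.25 yaw 2.3080 q6 -0.922 tz [ 0.044 -0.085 -0.12 ] flute-tool [0.009 0.014 0.012] F [-8.  -0.8  3.9] w 0.0357
```

Call:
step_arm(
  increments="0 0 0 0 0 -0.04; 0 0 0 0 0 0",
)

```text
time: 9.45
tool_pos: [0.5745, -0.0504, 0.0464]
ee_rot: [-3.139, -0.002, 2.349]
wrist_force: [-7.0, -1.3, 5.2]
width: 0.0358
```

```bash
python3 t.py
```

```text
9.60 yaw 2.3484 q6 -0.962 tz [0.093 0.078 0.198] flute-tool [0.023 0.018 0.022] F [-6.7 -1.6  4.1] w 0.0358
```

Call:
step_arm(
  increments="0 0 0 0 0 -0.04; 0 0 0 0 0 0",
)

```text
time: 9.8
tool_pos: [0.5745, -0.0504, 0.0464]
ee_rot: [-3.139, -0.002, 2.389]
wrist_force: [-6.4, -1.3, 2.6]
width: 0.0358
```

```bash
python3 t.py
```

```text
9.95 yaw 2.3886 q6 -1.002 tz [ 0.04  -0.013  0.026] flute-tool [0.01  0.001 0.002] F [-6.3 -1.6  3.6] w 0.0358
```

Call:
step_arm(
  increments="0 0 0 0 0 -0.03; 0 0 0 0 0 0",
)

```text
time: 10.15
tool_pos: [0.5744, -0.0505, 0.0464]
ee_rot: [-3.139, -0.002, 2.419]
wrist_force: [-8.2, -1.7, 4.0]
width: 0.0363
```

```bash
python3 t.py
```

```text
10.30 yaw 2.4191 q6 -1.033 tz [0.295 0.365 0.331] flute-tool [0.234 0.003 0.005] F [-6.8 -1.9  4.2] w 0.0358
```

Call:
step_arm(
  increments="0 0 0 0 0 -0.03; 0 0 0 0 0 0",
)

```text
time: 10.5
tool_pos: [0.5744, -0.0505, 0.0464]
ee_rot: [-3.139, -0.002, 2.449]
wrist_force: [-8.0, -2.0, 3.7]
width: 0.0361
```

```bash
python3 t.py
```

```text
10.65 yaw 2.4482 q6 -1.062 tz [0.037 0.042 0.058] flute-tool [0.226 0.223 0.226] F [-6.7 -1.7  5. ] w 0.0358
```

Call:
step_arm(
  increments="0 0 0 0 0 -0.03; 0 0 0 0 0 0",
)

```text
time: 10.85
tool_pos: [0.5744, -0.0506, 0.0464]
ee_rot: [-3.139, -0.002, 2.478]
wrist_force: [-7.8, -1.2, 4.2]
width: 0.0357
```

```bash
python3 t.py
```

```text
11.00 yaw 2.4777 q6 -1.092 tz [-0.089 -0.119 -0.123] flute-tool [0.209 0.208 0.208] F [-7.8 -1.9  4.9] w 0.0362
```

Call:
step_arm(
  increments="0 0 0 0 0 -0.03; 0 0 0 0 0 0",
)

```text
time: 11.2
tool_pos: [0.5744, -0.0506, 0.0464]
ee_rot: [-3.139, -0.002, 2.507]
wrist_force: [-7.8, -2.1, 4.0]
width: 0.0366
```

```bash
python3 t.py
```

```text
11.35 yaw 2.5070 q6 -1.121 tz [-0.273 -0.282 -0.33 ] flute-tool [0.169 0.173 0.183] F [-6.5 -1.2  4. ] w 0.0359
```

Call:
step_arm(
  increments="0 0 0 0 0 -0.02; 0 0 0 0 0 0",
)

```text
time: 11.55
tool_pos: [0.5744, -0.0507, 0.0464]
ee_rot: [-3.139, -0.003, 2.527]
wrist_force: [-7.0, -2.0, 4.7]
width: 0.0359
```

```bash
python3 t.py
```

```text
11.70 yaw 2.5270 q6 -1.141 tz [-0.226 -0.307 -0.229] flute-tool [0.155 0.159 0.179] F [-7.3 -1.9  4.1] w 0.0362
```

Call:
step_arm(
  increments="0 0 0 0 0 -0.02; 0 0 0 0 0 0",
)

```text
time: 11.9
tool_pos: [0.5744, -0.0507, 0.0464]
ee_rot: [-3.139, -0.003, 2.547]
wrist_force: [-6.8, -1.2, 3.0]
width: 0.0357
```

```bash
python3 t.py
```

```text
12.05 yaw 2.5470 q6 -1.161 tz [-0.283 -0.226 -0.306] flute-tool [0.189 0.178 0.179] F [-6.9 -1.8  3.9] w 0.0363
```

Call:
step_arm(
  increments="0 0 0 0 0 -0.02; 0 0 0 0 0 0",
)

```text
time: 12.25
tool_pos: [0.5743, -0.0507, 0.0464]
ee_rot: [-3.139, -0.003, 2.568]
wrist_force: [-7.9, -1.8, 5.5]
width: 0.0361
```

```bash
python3 t.py
```

```text
12.40 yaw 2.5678 q6 -1.182 tz [-0.19  -0.065 -0.106] flute-tool [0.206 0.199 0.207] F [-7.6 -2.7  0.2] w 0.0359
```

Call:
step_arm(
  increments="0 0 0 0 0 -0.02; 0 0 0 0 0 0",
)

```text
time: 12.6
tool_pos: [0.5743, -0.0507, 0.0464]
ee_rot: [-3.139, -0.003, 2.588]
wrist_force: [-7.3, -1.1, 4.9]
width: 0.0358
```

```bash
python3 t.py
```

```text
12.75 yaw 2.5877 q6 -1.202 tz [-0.098  0.021 -0.031] flute-tool [0.179 0.171 0.164] F [-7.6 -1.8  6.2] w 0.0361
```

Call:
step_arm(
  increments="0 0 0 0 0 -0.02; 0 0 0 0 0 0",
)

```text
time: 12.95
tool_pos: [0.5743, -0.0507, 0.0464]
ee_rot: [-3.139, -0.003, 2.608]
wrist_force: [-7.1, -2.4, 2.0]
width: 0.036
```

```bash
python3 t.py
```

```text
13.10 yaw 2.6079 q6 -1.222 tz [-0.168 -0.166  0.077] flute-tool [0.164 0.176 0.169] F [-7.6 -1.   5.1] w 0.0359
```

Call:
step_arm(
  increments="0 0 0 0 0 -0.03; 0 0 0 0 0 0",
)

```text
time: 13.3
tool_pos: [0.5742, -0.0507, 0.0464]
ee_rot: [-3.139, -0.003, 2.639]
wrist_force: [-7.0, -2.0, 4.5]
width: 0.0364
```

```bash
python3 t.py
```

```text
13.45 yaw 2.6383 q6 -1.252 tz [0.012 0.072 0.046] flute-tool [0.192 0.184 0.193] F [-7.6 -1.8  4.5] w 0.0357
```

Call:
step_arm(
  increments="0 0 0 0 0 -0.03; 0 0 0 0 0 0",
)

```text
time: 13.65
tool_pos: [0.5742, -0.0508, 0.0464]
ee_rot: [-3.138, -0.003, 2.669]
wrist_force: [-8.0, -2.0, 3.9]
width: 0.0356
```

```bash
python3 t.py
```

```text
13.80 yaw 2.6683 q6 -1.282 tz [-0.031  0.092  0.177] flute-tool [0.225 0.207 0.218] F [-8.4 -2.1  2.8] w 0.0362
```

Call:
step_arm(
  increments="0 0 0 0 0 -0.03; 0 0 0 0 0 0",
)

```text
time: 14.0
tool_pos: [0.5742, -0.0508, 0.0464]
ee_rot: [-3.138, -0.003, 2.7]
wrist_force: [-7.2, -1.7, 3.3]
width: 0.0361
```

```bash
python3 t.py
```

```text
14.15 yaw 2.6994 q6 -1.313 tz [0.501 0.448 0.486] flute-tool [0.181 0.178 0.169] F [-8.1 -2.2  3.7] w 0.0359
```

Call:
step_arm(
  increments="0 0 0 0 0 -0.03; 0 0 0 0 0 0",
)

```text
time: 14.35
tool_pos: [0.5742, -0.0508, 0.0464]
ee_rot: [-3.138, -0.003, 2.729]
wrist_force: [-6.7, -2.7, 4.3]
width: 0.0356
```

```bash
python3 t.py
```

```text
14.50 yaw 2.7287 q6 -1.343 tz [0.27  0.223 0.227] flute-tool [0.158 0.153 0.187] F [-7.9 -2.7  4.3] w 0.0361
```

Call:
step_arm(
  increments="0 0 0 0 0 -0.03; 0 0 0 0 0 0",
)

```text
time: 14.7
tool_pos: [0.5742, -0.0509, 0.0464]
ee_rot: [-3.139, -0.003, 2.758]
wrist_force: [-7.9, -2.7, 4.9]
width: 0.036
```

```bash
python3 t.py
```

```text
14.85 yaw 2.7578 q6 -1.372 tz [-0.08  -0.062 -0.025] flute-tool [0.144 0.134 0.144] F [-7.5 -3.   4.8] w 0.0362
```

Call:
step_arm(
  increments="0 0 0 0 0 -0.02; 0 0 0 0 0 0",
)

```text
time: 15.05
tool_pos: [0.5742, -0.051, 0.0464]
ee_rot: [-3.139, -0.003, 2.777]
wrist_force: [-7.8, -1.7, 4.5]
width: 0.0358
```

```bash
python3 t.py
```

```text
15.20 yaw 2.7772 q6 -1.392 tz [-0.207 -0.202 -0.167] flute-tool [0.13  0.154 0.133] F [-7.8 -2.5  3.9] w 0.0361
```

Call:
step_arm(
  increments="0 0 0 0 0 -0.02; 0 0 0 0 0 0",
)

```text
time: 15.4
tool_pos: [0.5742, -0.051, 0.0464]
ee_rot: [-3.139, -0.003, 2.797]
wrist_force: [-7.0, -2.2, 4.6]
width: 0.0358
```

```bash
python3 t.py
```

```text
15.55 yaw 2.7967 q6 -1.411 tz [-0.331 -0.329 -0.347] flute-tool [0.149 0.143 0.137] F [-8.1 -1.5  4.7] w 0.0361
```

Call:
step_arm(
  increments="0 0 0 0 0 -0.02; 0 0 0 0 0 0",
)

```text
time: 15.75
tool_pos: [0.5742, -0.051, 0.0464]
ee_rot: [-3.139, -0.003, 2.817]
wrist_force: [-8.2, -1.8, 4.9]
width: 0.0358
```

```bash
python3 t.py
```

```text
Traceback (most recent call last):
  File "t.py", line 3, in <module>
    for i in range(3): q,y=look(); L.append(get_obs()["wrist_torque"][2]); Q.append(q[0])
                           ~~~~^^
  File "fl.py", line 21, in look
    return phase(C,im,o["ee_rot"][2]),o["ee_rot"][2]
           ~~~~~^^^^^^^^^^^^^^^^^^^^^
  File "fl.py", line 13, in phase
    c,e=centre(C,im); th=yaw+np.linspace(-.85,.85,300)
        ~~~~~~^^^^^^
  File "fl.py", line 10, in centre
    ys,xs=np.where(l==l[v,u]); k=cv2.convexHull(np.c_[xs,ys].astype(np.int32)); e=cv2.fitEllipse(k)
                                                                                  ~~~~~~~~~~~~~~^^^
cv2.error: OpenCV(4.12.0) /io/opencv/modules/imgproc/src/shapedescr.cpp:361: error: (-201:Incorrect size of input array) There should be at least 5 points to fit the ellipse in function 'fitEllipseNoDirect'
```

```bash
python3 - <<'E'
s=open('fl.py').read()
s=s.replace("c,e=centre(C,im); th","c=get_obs()['tool_pos'][:2]*0+np.array([.5753,-.0502]); th")
open('fl.py','w').write(s)
E
python3 t.py; python3 - <<'E'
from fl import *
# reprocess saved frames with fixed centre
cc=calibration("wrist");K=np.array(cc["camera_matrix"])
for f,p,y in(("w2",[.57576,-.04968,.05018],1.571),("w3",[.575,-.0502,.0464],1.978)):
    T=np.eye(4);T[:3,:3]=R.from_euler('xyz',[-3.14,0,y]).as_matrix();T[:3,3]=p;M=T@np.array(cc["tool_from_camera"])
    q=phase((K,M[:3,3],M[:3,:3]),cv2.imread(f'pics/{f}.png'),y);print(f,(q[0]-y)%(2*np.pi/26),q[1])
E
```

```text
15.95 yaw 2.8171 q6 -1.431 tz [-0.236 -0.238 -0.279] flute-tool [0.039 0.038 0.038] F [-8.1 -2.7  3.8] w 0.0361
w2 0.007861847137853567 900.1942335439936
w3 0.025161152507774842 879.765008386178
```

Call:
step_arm(
  increments="0 0 0 0 0 -0.03; 0 0 0 0 0 0",
)

```text
time: 16.15
tool_pos: [0.5741, -0.051, 0.0464]
ee_rot: [-3.139, -0.004, 2.848]
wrist_force: [-8.7, -2.5, 4.2]
width: 0.0361
```

```bash
python3 t.py
```

```text
16.30 yaw 2.8477 q6 -1.462 tz [-0.076 -0.042 -0.037] flute-tool [0.046 0.046 0.043] F [-8.3 -1.9  3.4] w 0.0359
```

Call:
step_arm(
  increments="0 0 0 0 0 -0.04; 0 0 0 0 0 0",
)

```text
time: 16.5
tool_pos: [0.5741, -0.0511, 0.0464]
ee_rot: [-3.139, -0.004, 2.888]
wrist_force: [-6.8, -3.1, 2.6]
width: 0.0359
```

```bash
python3 t.py
```

```text
16.65 yaw 2.8877 q6 -1.502 tz [-0.121 -0.123  0.031] flute-tool [0.048 0.044 0.045] F [-7.8 -2.8  1.8] w 0.0360
```

Call:
step_arm(
  increments="0 0 0 0 0 -0.04; 0 0 0 0 0 0",
)

```text
time: 16.85
tool_pos: [0.5741, -0.0511, 0.0464]
ee_rot: [-3.139, -0.004, 2.929]
wrist_force: [-8.1, -2.0, 4.4]
width: 0.036
```

```bash
python3 t.py
```

```text
17.00 yaw 2.9280 q6 -1.542 tz [ 0.074  0.047 -0.004] flute-tool [0.05  0.049 0.048] F [-7.2 -3.6  2.9] w 0.0358
```

Call:
step_arm(
  increments="0 0 0 0 0 -0.04; 0 0 0 0 0 0",
)

```text
time: 17.2
tool_pos: [0.5741, -0.0512, 0.0464]
ee_rot: [-3.139, -0.004, 2.969]
wrist_force: [-7.7, -3.0, 0.5]
width: 0.0361
```

```bash
python3 t.py
```

```text
17.35 yaw 2.9681 q6 -1.582 tz [ 0.098 -0.002  0.088] flute-tool [0.051 0.052 0.051] F [-6.8 -2.7  1.3] w 0.0360
```

Call:
step_arm(
  increments="0 0 0 0 0 -0.03; 0 0 0 0 0 0",
)

```text
time: 17.55
tool_pos: [0.5741, -0.0512, 0.0464]
ee_rot: [-3.139, -0.004, 2.999]
wrist_force: [-9.0, -1.7, 4.8]
width: 0.0358
```

```bash
python3 t.py
```

```text
17.70 yaw 2.9986 q6 -1.613 tz [0.208 0.184 0.227] flute-tool [0.055 0.054 0.055] F [-7.7 -3.7  5.2] w 0.0359
```

Call:
step_arm(
  increments="0 0 0 0 0 -0.03; 0 0 0 0 0 0",
)

```text
time: 17.9
tool_pos: [0.5741, -0.0513, 0.0464]
ee_rot: [-3.139, -0.004, 3.029]
wrist_force: [-7.8, -2.2, 6.9]
width: 0.036
```

```bash
python3 t.py
```

```text
18.05 yaw 3.0284 q6 -1.642 tz [0.2   0.155 0.197] flute-tool [0.052 0.052 0.056] F [-8.  -2.6  4.3] w 0.0356
```

Call:
step_arm(
  increments="0 0 0 0 0 -0.02; 0 0 0 0 0 0",
)

```text
time: 18.25
tool_pos: [0.5741, -0.0513, 0.0464]
ee_rot: [-3.139, -0.004, 3.048]
wrist_force: [-7.5, -3.8, 4.7]
width: 0.0356
```

```bash
python3 t.py
```

```text
18.40 yaw 3.0480 q6 -1.662 tz [0.061 0.066 0.058] flute-tool [0.057 0.062 0.054] F [-7.6 -3.6  4.7] w 0.0359
```

Call:
step_arm(
  increments="0 0 0 0 0 -0.02; 0 0 0 0 0 0",
)

```text
time: 18.6
tool_pos: [0.5741, -0.0513, 0.0464]
ee_rot: [-3.139, -0.004, 3.067]
wrist_force: [-8.1, -3.6, 7.9]
width: 0.0359
```

```bash
python3 t.py
```

```text
18.75 yaw 3.0672 q6 -1.682 tz [-0.192 -0.142 -0.159] flute-tool [0.059 0.065 0.06 ] F [-8.  -2.2  4.7] w 0.0358
```

Call:
step_arm(
  increments="0 0 0 0 0 -0.02; 0 0 0 0 0 0",
)

```text
time: 18.95
tool_pos: [0.5741, -0.0514, 0.0465]
ee_rot: [-3.139, -0.004, 3.087]
wrist_force: [-8.3, -3.3, 4.3]
width: 0.0359
```

```bash
python3 t.py
```

```text
19.10 yaw 3.0864 q6 -1.701 tz [-0.424 -0.424 -0.401] flute-tool [0.077 0.071 0.076] F [-7.3 -2.6  4.8] w 0.0358
```

Call:
step_arm(
  increments="0 0 0 0 0 -0.01; 0 0 0 0 0 0",
)

```text
time: 19.3
tool_pos: [0.5741, -0.0514, 0.0464]
ee_rot: [-3.139, -0.004, 3.096]
wrist_force: [-7.8, -3.5, 4.7]
width: 0.0362
```

```bash
python3 t.py
```

```text
19.45 yaw 3.0960 q6 -1.711 tz [-0.551 -0.465 -0.564] flute-tool [0.075 0.059 0.076] F [-8.3 -3.8  4.9] w 0.0361
```

Call:
step_arm(
  increments="0 0 0 0 0 -0.015; 0 0 0 0 0 0",
)

```text
time: 19.65
tool_pos: [0.574, -0.0514, 0.0464]
ee_rot: [-3.139, -0.004, 3.111]
wrist_force: [-7.9, -1.9, 2.7]
width: 0.0359
```

```bash
python3 t.py
```

```text
19.80 yaw 3.1111 q6 -1.726 tz [-0.499 -0.504 -0.574] flute-tool [0.082 0.08  0.07 ] F [-8.3 -3.4  4.2] w 0.0359
```

Call:
step_arm(
  increments="0 0 0 0 0 -0.015; 0 0 0 0 0 0",
)

```text
time: 20.0
tool_pos: [0.574, -0.0514, 0.0464]
ee_rot: [-3.14, -0.004, 3.126]
wrist_force: [-8.2, -2.8, 3.9]
width: 0.0362
```

```bash
python3 t.py
```

```text
20.15 yaw 3.1255 q6 -1.740 tz [-0.751 -0.721 -0.728] flute-tool [0.056 0.073 0.063] F [-7.5 -2.6  5. ] w 0.0363
```

Call:
step_arm(
  increments="0 0 0 0 0 -0.015; 0 0 0 0 0 0",
)

```text
time: 20.35
tool_pos: [0.5747, -0.0514, 0.0464]
ee_rot: [-3.14, -0.003, 3.141]
wrist_force: [-6.1, -4.3, 8.0]
width: 0.0358
```

```bash
python3 t.py
```

```text
20.50 yaw 3.1410 q6 -1.756 tz [-0.672 -0.553 -0.652] flute-tool [0.048 0.037 0.032] F [-4.9 -3.5  2.7] w 0.0358
```

Call:
step_arm(
  increments="0 0 0 0 0 0.03; 0 0 0 0 0 0",
)

```text
time: 20.7
tool_pos: [0.5747, -0.0514, 0.0464]
ee_rot: [-3.139, -0.003, 3.111]
wrist_force: [-6.3, -3.4, 4.5]
width: 0.0354
```

```bash
python3 t.py
```

```text
20.85 yaw 3.1117 q6 -1.726 tz [-0.283 -0.3   -0.257] flute-tool [0.036 0.042 0.052] F [-6.2 -4.   3.2] w 0.0358
```

Call:
step_arm(
  increments="0 0 0 0 0 0.02; 0 0 0 0 0 0",
)

```text
time: 21.05
tool_pos: [0.5747, -0.0514, 0.0464]
ee_rot: [-3.139, -0.003, 3.092]
wrist_force: [-6.3, -3.2, 2.6]
width: 0.0359
```

```bash
python3 t.py
```

```text
21.20 yaw 3.0925 q6 -1.707 tz [-0.01  -0.004 -0.04 ] flute-tool [0.05  0.041 0.05 ] F [-5.7 -3.7  4.2] w 0.0354
```

Call:
step_arm(
  increments="0 0 0 0 0 0.06; 0 0 0 0 0 0.06; 0 0 0 0 0 0.06; 0 0 0 0 0 0.06; 0 0 0 0 0 0.056",
)

```text
time: 21.7
tool_pos: [0.5748, -0.0512, 0.0464]
ee_rot: [-3.139, -0.002, 2.794]
wrist_force: [-6.9, -1.7, 3.9]
width: 0.0359
```

```bash
python3 t.py; python3 t.py
```

```text
21.85 yaw 2.7958 q6 -1.411 tz [-0.016 -0.058 -0.041] flute-tool [0.008 0.005 0.01 ] F [-5.4 -3.4  2.8] w 0.0365
22.00 yaw 2.7967 q6 -1.411 tz [-0.033 -0.036 -0.052] flute-tool [0.008 0.009 0.01 ] F [-5.7 -2.9  3.4] w 0.0355
```

Call:
step_arm(
  increments="0 0 0 0 0 0.06; 0 0 0 0 0 0.06; 0 0 0 0 0 0.06; 0 0 0 0 0 0.06; 0 0 0 0 0 0.056",
)

```text
time: 22.5
tool_pos: [0.5749, -0.051, 0.0464]
ee_rot: [-3.139, -0.001, 2.498]
wrist_force: [-6.3, -3.1, 2.5]
width: 0.0357
```

```bash
python3 t.py; python3 t.py
```

```text
22.65 yaw 2.4998 q6 -1.115 tz [-0.008 -0.076 -0.066] flute-tool [0.008 0.006 0.008] F [-6.3 -2.   3.8] w 0.0357
22.80 yaw 2.5006 q6 -1.115 tz [-0.088 -0.091 -0.054] flute-tool [0.005 0.006 0.007] F [-5.8 -3.   3. ] w 0.0360
```

Call:
step_arm(
  increments="0 0 0 0 0 0.06; 0 0 0 0 0 0.06; 0 0 0 0 0 0.06; 0 0 0 0 0 0.06; 0 0 0 0 0 0.06",
)

```text
time: 23.3
tool_pos: [0.575, -0.0508, 0.0464]
ee_rot: [-3.139, -0.0, 2.198]
wrist_force: [-5.3, -2.1, 0.4]
width: 0.0358
```

```bash
python3 t.py; python3 t.py
```

```text
23.45 yaw 2.2000 q6 -0.815 tz [ 0.042  0.018 -0.021] flute-tool [0.007 0.003 0.007] F [-6.3 -1.8  3.5] w 0.0360
23.60 yaw 2.2009 q6 -0.815 tz [ 0.002  0.005 -0.011] flute-tool [0.006 0.005 0.006] F [-5.6 -2.1  3.8] w 0.0363
```

Call:
step_arm(
  increments="0 0 0 0 0 0.06; 0 0 0 0 0 0.06; 0 0 0 0 0 0.06; 0 0 0 0 0 0.06; 0 0 0 0 0 0.056",
)

```text
time: 24.1
tool_pos: [0.5753, -0.0507, 0.0464]
ee_rot: [-3.14, 0.001, 1.902]
wrist_force: [-5.0, -1.3, 2.9]
width: 0.0357
```

```bash
python3 t.py; python3 t.py
```

```text
24.25 yaw 1.9040 q6 -0.519 tz [-0.067 -0.019 -0.04 ] flute-tool [0.004 0.004 0.006] F [-4.4 -1.9  1.8] w 0.0363
24.40 yaw 1.9049 q6 -0.519 tz [ 0.042 -0.009  0.007] flute-tool [0.007 0.005 0.006] F [-5.  -1.2  3.4] w 0.0358
```

Call:
step_arm(
  increments="0 0 0 0 0 0.06; 0 0 0 0 0 0.06; 0 0 0 0 0 0.06; 0 0 0 0 0 0.06; 0 0 0 0 0 0.056",
)

```text
time: 24.9
tool_pos: [0.5755, -0.0507, 0.0464]
ee_rot: [-3.14, 0.001, 1.606]
wrist_force: [-4.2, -1.3, 2.1]
width: 0.0362
```

```bash
python3 t.py; python3 t.py
```

```text
25.05 yaw 1.6096 q6 -0.225 tz [-0.004 -0.046 -0.036] flute-tool [0.005 0.003 0.006] F [-5.6 -2.4  2.8] w 0.0360
25.20 yaw 1.6112 q6 -0.225 tz [-0.048 -0.018 -0.065] flute-tool [0.005 0.006 0.007] F [-4.2 -1.4  2.4] w 0.0362
```

Call:
step_arm(
  increments="0 0 0 0 0 0; 0 0 0 0 0 0; 0 0 0 0 0 0; 0 0 0 0 0 0; 0 0 0 0 0 0",
  claw=-1,
)

```text
time: 25.7
tool_pos: [0.5764, -0.0499, 0.0466]
ee_rot: [3.141, -0.0, 1.612]
wrist_force: [-1.0, -1.5, -0.2]
width: 0.0726
```

Call:
step_arm(
  increments="0 0 0 0 0 0.04; 0 0 -0.38 0 0 0; 0 0 0 0 0 0",
)

```text
time: 26.0
tool_pos: [0.5766, -0.0501, 0.051]
ee_rot: [3.14, 0.0, 1.573]
wrist_force: [0.1, -0.0, -0.8]
width: 0.0936
```

```bash
python3 t.py; python3 - <<'E'
from fl import *
o=get_obs();print(o["tool_pos"],o["ee_rot"])
C,im=snap("wrist","w5.png")
cc=calibration("wrist");K=np.array(cc["camera_matrix"])
T=np.eye(4);T[:3,:3]=R.from_euler('xyz',[-np.pi,0,1.571]).as_matrix();T[:3,3]=[.57576,-.04968,.05018];M=T@np.array(cc["tool_from_camera"])
C2=(K,M[:3,3],M[:3,:3]);i2=cv2.imread('pics/w2.png')
P=2*np.pi/26
for (CC,ii) in((C2,i2),(C,im)):
    c,e=centre(CC,ii)
    th=1.571+np.linspace(-.85,.85,300);s=0
    for r,z in((.0175,.0695),(.017,.068)):
        p=prof(CC,ii,c,r,z,th);p-=np.polyval(np.polyfit(th,p,4),th);s+=(p*np.hanning(300)*np.exp(-26j*th)).sum()
    print(c,(-np.angle(s)/26)%P,abs(s))
def crop(CC,ii):
    u,v=proj(CC,[.5755,-.0501,.0705]).astype(int);return cv2.resize(ii[v-70:v+60,u-60:u+60],None,fx=3.2,fy=3.2,interpolation=cv2.INTER_CUBIC)
cv2.imwrite('pics/cmp.png',np.hstack([crop(C2,i2),crop(C,im)]))
# well
for (CC,ii) in((C2,i2),(C,im)):
    g=cv2.cvtColor(ii,cv2.COLOR_BGR2HSV);u,v=proj(CC,[.605,.057,.0617]).astype(int)
    m=(g[...,2]<70).astype(np.uint8);n,l,st,ce=cv2.connectedComponentsWithStats(m);i=l[v,u];print(st[i],ce[i])
    w=ray(CC,st[i][0]+st[i][2]/2,st[i][1]+st[i][2]/2,.0617);print('well',w,np.linalg.norm(w[:2]-[.5754,-.0501]))
E
```

```text
[ 0.57630357 -0.05003234  0.05065258] [3.14074265e+00 1.28567301e-04 1.57233091e+00]Traceback (most recent call last):
  File "t.py", line 3, in <module>
    for i in range(3): q,y=look(); L.append(get_obs()["wrist_torque"][2]); Q.append(q[0])
                           ~~~~^^
  File "fl.py", line 20, in look
    o=get_obs(); C=cam("wrist"); im=cv2.cvtColor(snapshot("wrist"),cv2.COLOR_RGB2BGR)
                                                 ~~~~~~~~^^^^^^^^^
ValueError: 200 camera calls are used up
Traceback (most recent call last):
  File "h.py", line 17, in snap
    C=cam(name); im=cv2.cvtColor(snapshot(name),cv2.COLOR_RGB2BGR); cv2.imwrite('pics/'+f,im); return C,im
                                 ~~~~~~~~^^^^^^
ValueError: 200 camera calls are used up
```

I used up the camera budget on flute tracking (about 3 calls per check), so the rest relies on the saved pictures. I'll measure the well and the vial from those.

```bash
cat > m.py <<'E'
from h import *
cc=calibration("wrist");K=np.array(cc["camera_matrix"])
def wc(p,e):
    T=np.eye(4);T[:3,:3]=R.from_euler('xyz',e).as_matrix();T[:3,3]=p;M=T@np.array(cc["tool_from_camera"]);return K,M[:3,3],M[:3,:3]
W={'w0':wc([.549522,.000067,.20441],[-3.13963,-.000224,1.57083]),'w1':wc([.575734,-.052914,.171184],[-3.139156,-.00095,1.56893]),'w2':wc([.57576,-.049682,.050183],[-3.1410,0,1.5710])}
S=cam("scene");D=cam("side")
def blobs(im,f,amin=15):
    g=cv2.cvtColor(im,cv2.COLOR_BGR2HSV);n,l,st,ce=cv2.connectedComponentsWithStats(f(g[...,0].astype(int),g[...,1],g[...,2]).astype(np.uint8))
    return [(st[i],ce[i],l==i) for i in range(1,n) if st[i][4]>amin]
E
python3 - <<'E'
from m import *
np.set_printoptions(precision=4,suppress=True)
for n,C in W.items():
    im=cv2.imread(f'pics/{n}.png');uv=proj(C,[.605,.057,.06]);
    bs=blobs(im,lambda h,s,v:(v<75),200);b=min(bs,key=lambda b:np.linalg.norm(b[1]-uv))
    ys,xs=np.where(b[2]);h=cv2.convexHull(np.c_[xs,ys].astype(np.int32))[:,0]
    P=np.array([ray(C,*q,.0617)[:2] for q in h],np.float32);c,r=cv2.minEnclosingCircle(P*1000);
    print(n,b[0],'rim',c,2*r,'dist',np.linalg.norm(np.array(c)-[575.4,-50.2]))
col={'red':lambda h,s,v:((h<4)|(h>174))&(s>160)&(v>60),'blue':lambda h,s,v:(h>100)&(h<125)&(s>170)&(v>80),'yellow':lambda h,s,v:(h>24)&(h<34)&(s>170)&(v>100),'white':lambda h,s,v:(s<45)&(v>150)}
for nm,C,f in(('scene',S,'s0'),('side',D,'d0')):
    im=cv2.imread(f'pics/{f}.png')
    for k,fn in col.items():
        for st,ce,_ in blobs(im,fn,12):
            p=ray(C,*ce,.03)
            if .4<p[0]<.65 and -.1<p[1]<.35 and st[4]<900: print(nm,k,st,ce,p[:2],'as knobtop',ray(C,*ce,.0705)[:2],'as cap z.049',ray(C,*ce,.049)[:2])
E
```

```text
w0 [ 361  145   45   47 1606] rim (605.11328125, 55.46641540527344) 43.05976104736328 dist 109.76461372975086
w1 [ 333   77   53   57 2328] rim (606.5444946289062, 52.672279357910156) 42.118656158447266 dist 107.48341921422987
w2 [ 345   37   91  100 7056] rim (605.8255004882812, 52.43845748901367) 43.10188674926758 dist 107.05308979981135
scene red [251 205   8  18 112] [254.1339 213.7232] [0.5701 0.1711] as knobtop [0.5408 0.148 ] as cap z.049 [0.5563 0.1603]
scene red [215 211   7   7  40] [217.925 214.275] [0.5234 0.2556] as knobtop [0.4962 0.2287] as cap z.049 [0.5106 0.243 ]
scene blue [235 218   9  18 114] [238.6579 226.6842] [0.5127 0.1824] as knobtop [0.486  0.1588] as cap z.049 [0.5002 0.1713]
scene yellow [197 198  11  18  87] [202.5862 206.6552] [0.5269 0.3085] as knobtop [0.4996 0.2792] as cap z.049 [0.5141 0.2948]
side red [248 288  13  30 297] [254.2727 302.734 ] [0.5674 0.1811] as knobtop [0.5329 0.2251] as cap z.049 [0.5512 0.2018]
side red [254 319  11  11 100] [259.05 324.3 ] [0.5238 0.2275] as knobtop [0.4924 0.2681] as cap z.049 [0.5091 0.2465]
side yellow [219 340  11   7  61] [223.8361 342.918 ] [0.5454 0.2954] as knobtop [0.5124 0.331 ] as cap z.049 [0.5299 0.3121]
side yellow [226 349   4   6  14] [227.2143 352.1429] [0.5267 0.3101] as knobtop [0.4951 0.3446] as cap z.049 [0.5119 0.3263]
side yellow [221 363  10   9  60] [225.6333 367.0167] [0.5076 0.3378] as knobtop [0.4774 0.3703] as cap z.049 [0.4935 0.3531]
```

```bash
python3 - <<'E'
from m import *
from scipy.optimize import least_squares
np.set_printoptions(precision=4,suppress=True)
for n in('w1','w2'):
    C=W[n];im=cv2.imread(f'pics/{n}.png');uv=proj(C,[.605,.055,.06])
    bs=blobs(im,lambda h,s,v:(v<75),200);b=min(bs,key=lambda b:np.linalg.norm(b[1]-uv))
    ct=max(cv2.findContours(b[2].astype(np.uint8),0,1)[0],key=len)[:,0]
    P=np.array([ray(C,*q,.0617)[:2] for q in ct])*1000
    for lim in(52,56,60):
        Q=P[P[:,1]>lim]
        for r in(20.5,None):
            f=least_squares(lambda x:np.hypot(*(Q-x[:2]).T)-(x[2] if r is None else r),[605,55,20.5],loss='soft_l1')
            c=f.x[:2];print(n,lim,r,f.x,'dist',np.linalg.norm(c-[575.4,-50.2]))
    # photometer edges: long edge lines of light housing
for nm,C,f in(('scene',S,'s0'),('side',D,'d0')):
    im=cv2.imread(f'pics/{f}.png');u,v=proj(C,[.5754,-.0502,.0705]);print(nm,'knob pred px',u,v)
    x,y=int(u)-10,int(v)-10;c=im[y:y+20,x:x+20];g=cv2.cvtColor(c,cv2.COLOR_BGR2GRAY)
    print(g)
E
```

```text
w1 52 20.5 [606.5224  52.393   20.5   ] dist 107.20973650613794
w1 52 None [606.5353  53.1765  19.8774] dist 107.96342461576727
w1 56 20.5 [606.72    52.3909  20.5   ] dist 107.2652110477824
w1 56 None [606.765   53.4456  19.6462] dist 108.28748514525195
w1 60 20.5 [607.1052  52.4042  20.5   ] dist 107.39107366597746
w1 60 None [607.0968  54.1531  19.0437] dist 109.06083770849209
w2 52 20.5 [607.0446  52.4133  20.5   ] dist 107.38187459808283
w2 52 None [607.0158  54.0137  19.2269] dist 108.90390160803754
w2 56 20.5 [607.0924  52.4334  20.5   ] dist 107.41517026777763
w2 56 None [607.1361  54.1566  19.1105] dist 109.07558847461353
w2 60 20.5 [607.0696  52.5026  20.5   ] dist 107.474564362758
w2 60 None [607.0909  53.872   19.3553] dist 108.79010872736416
scene knob pred px 329.8189683793663 232.3012521621788
[[220 220 220 220 220 220 220 220 222 224 219 185 128 113 118 119 120 121
  121 121]
 [220 220 220 220 220 220 220 220 220 221 222 222 200 148 117 117 119 120
  120 120]
 [220 220 220 220 220 220 220 220 220 220 221 221 223 216 177 119 117 119
  119 119]
 [221 220 220 220 220 220
[... 2476 characters left out ...]
 140  70
   66 122]
 [123 123  80  53  87 157 203 228 231 230 228 230 229 229 217 182 101  58
   58 110]
 [124 125  74  50  57  79 121 158 162 176 178 179 176 161 132 103  64  50
   54  95]
 [125 133  77  58  54  57  59  76  80  93  97  99  91  72  64  57  51  55
   55  93]
 [158 208 111  59  51  59  61  56  58  56  58  55  59  58  65  55  55  55
   74 170]
 [226 240 122  62  54  53  52  57  56  54  59  52  59  60  62  58  50  47
   72 187]
 [238 241 125  56  56  54  56  54  58  54  57  57  59  55  53  54  52  47
   64 151]
 [238 239 124  58  57  56  54  55  57  52  56  57  54  54  51  54  55  49
   60 126]
 [237 237 123  62  50  53  57  50  61  54  57  57  55  51  53  54  51  50
   59 122]]
```

```bash
python3 - <<'E'
from m import *
np.set_printoptions(precision=4,suppress=True)
def tri(A,a,B,b):
    M=[];r=[]
    for C,p in((A,a),(B,b)):
        e=C[1];d=ray(C,*p,0)-e;d/=np.linalg.norm(d);Q=np.eye(3)-np.outer(d,d);M.append(Q);r.append(Q@e)
    return np.linalg.lstsq(np.vstack(M),np.hstack(r),rcond=None)[0]
print('vial cap tri',tri(S,(217.9-1.2,214.3),D,(259.05,324.3)),tri(S,(217.9,214.3),D,(259.05,324.3)),'scene corr',ray(S,216.7,214.3,.05),'side',ray(D,259.05,324.3,.05))
print('red tri',tri(S,(254.1-1.2,213.7),D,(254.27,302.7)),'blue scene',ray(S,237.5,226.7,.028),'yellow',ray(S,201.4,206.7,.028), 'w0 blue/red below')
C=W['w2'];im=cv2.imread('pics/w2.png');c=im[20:160,320:460];c=cv2.resize(c,None,fx=5,fy=5,interpolation=cv2.INTER_CUBIC)
c=np.clip(c.astype(float)*3,0,255).astype(np.uint8)
for ctr,cl in(((.6060,.0555),(0,255,0)),((.607,.0530),(0,0,255))):
  for r,z in((.0205,.0617),(.014,.0617),(.019,.037)):
    q=np.array([proj(C,[ctr[0]+r*np.cos(t),ctr[1]+r*np.sin(t),z]) for t in np.linspace(0,6.3,80)])
    cv2.polylines(c,[((q-[320,20]+.5)*5).astype(np.int32)],False,cl,1)
cv2.imwrite('pics/well.png',c)
s=cv2.resize(cv2.imread('pics/d0.png')[280:400,190:310],None,fx=5,fy=5,interpolation=cv2.INTER_CUBIC);cv2.imwrite('pics/vial.png',s)
E
```

```text
vial cap tri [0.5094 0.2461 0.0485] [0.5113 0.2442 0.0469] scene corr [0.5084 0.2451 0.05  ] side [0.5083 0.2476 0.05  ]
red tri [0.5714 0.1764 0.0258] blue scene [0.5125 0.1863 0.028 ] yellow [0.5266 0.3127 0.028 ] w0 blue/red below
```

View pics/well.png

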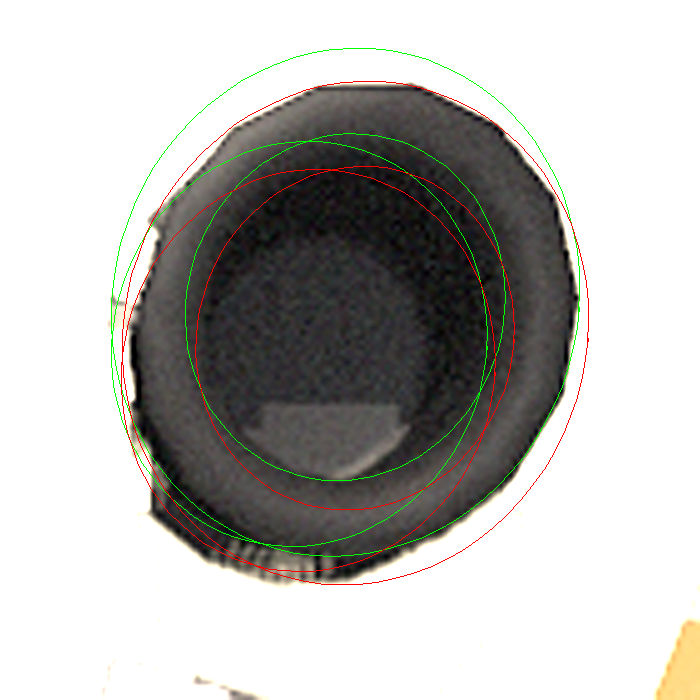

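View pics/vial.png

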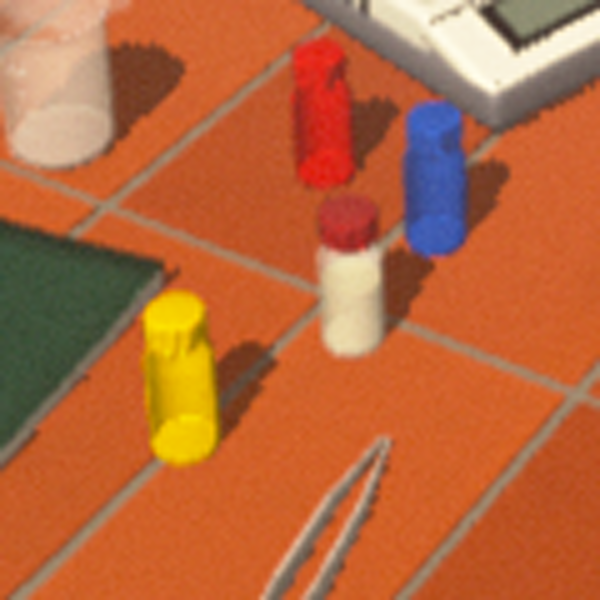

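The close-up puts the well rim centre near (0.607, 0.0545), about 109.5 mm from the knob. The side crop shows the red-capped vial standing alone, with neighbours at least 60 mm away. The two views agree on about (0.509, 0.246) and a cap height of 48.5 mm.

Two crossed low grips at ±45° should centre the vial between the fingers.

```bash
python3 - <<'E'
from m import *
print('tweezer tip',ray(D,190+385/5,280+440/5,.004),'other end',ray(D,236,424,.004),'beaker base',ray(D,190+60/5,280+140/5,0),'vial base',ray(D,190+352/5,280+343/5,0))
E
```

```text
tweezer tip [0.46827009 0.28574639 0.004     ] other end [0.44224424 0.39969429 0.004     ] beaker base [0.66825866 0.21143183 0.        ] vial base [0.50708428 0.24956433 0.        ]
```

Call:
step_arm(
  increments="0 0 -2.4 0 0 0; 0 0 -2.4 0 0 0; 0 0 -2.4 0 0 0; 0 0 -2.4 0 0 0; 0 0 -2.4 0 0 0",
  claw=-0.1,
)

```text
time: 26.6
tool_pos: [0.5759, -0.05, 0.1713]
ee_rot: [3.141, -0.0, 1.572]
wrist_force: [1.0, -0.9, 0.1]
width: 0.0578
```

Call:
step_arm(
  increments="3.7 -0.8 0 0 0 0; 3.7 -0.8 0 0 0 0; 3.7 -0.8 0 0 0 0; 3.7 -0.8 0 0 0 0; 3.7 -0.8 0 0 0 0",
)

```text
time: 27.1
tool_pos: [0.5353, 0.1363, 0.1704]
ee_rot: [3.141, -0.0, 1.572]
wrist_force: [0.3, -0.5, 0.4]
width: 0.0516
```

Call:
step_arm(
  increments="3.7 -0.8 0 0 0 0; 3.7 -0.8 0 0 0 0; 3.7 -0.8 0 0 0 0; 0 0 0 0 0 0; 0 0 0 0 0 0",
)

```text
time: 27.6
tool_pos: [0.5115, 0.2463, 0.1701]
ee_rot: [3.142, 0.001, 1.574]
wrist_force: [0.2, -0.1, -0.4]
width: 0.0518
```

```bash
python3 o.py
```

```text
27.6 [0.5115 0.2463 0.1701] [ 0.1719 -0.142  -0.3615] [ 0.0279 -0.014   0.0312] yaw 1.5738 q6 0.34632181919971694 0.013702843571081758 w 0.051767372277387244
```

Call:
step_arm(
  increments="0.1 -0.2 0 0 0 -0.13; 0 0 0 0 0 -0.13; 0 0 0 0 0 -0.13; 0 0 0 0 0 -0.13; 0 0 0 0 0 -0.13",
)

```text
time: 28.1
tool_pos: [0.5103, 0.245, 0.1703]
ee_rot: [-3.141, 0.001, 2.225]
wrist_force: [0.2, 0.2, -0.3]
width: 0.0519
```

Call:
step_arm(
  increments="0 0 3 0 0 -0.13; 0 0 3.5 0 0 0; 0 0 3.5 0 0 0; 0 0 3 0 0 0; 0 0 0 0 0 0",
)

```text
time: 28.6
tool_pos: [0.5064, 0.2437, 0.035]
ee_rot: [-3.131, -0.004, 2.35]
wrist_force: [-0.7, -0.2, 0.2]
width: 0.0522
```

```bash
python3 o.py
```

```text
28.6 [0.5064 0.2437 0.035 ] [-0.6608 -0.2028  0.2279] [ 0.0073 -0.02    0.0014] yaw 2.3496 q6 -0.4305565983333632 0.0029579956753877923 w 0.05221344397101625
```

Call:
step_arm(
  increments="0 0.3 1 0 0 0; 0 0.1 1.1 0 0 0; 0 0 0.5 0 0 0; 0 0 0 0 0 0; 0 0 0 0 0 0",
)

```text
time: 29.1
tool_pos: [0.513, 0.2499, 0.0149]
ee_rot: [3.141, 0.001, 2.352]
wrist_force: [-0.4, 0.5, 0.4]
width: 0.0513
```

```bash
python3 o.py; python3 -c "
from h import *;print(get_obs()['ee_rot'])"
```

```text
29.1 [0.513  0.2499 0.0149] [-0.3795  0.484   0.4399] [ 0.0186 -0.069  -0.0634] yaw 2.352 q6 -0.4270876295579621 -0.0007237306272145361 w 0.05126755532241872
[3.14059997e+00 5.56318994e-04 2.35198834e+00]
```

Call:
step_arm(
  increments="0.1 -0.45 0.4 0 0 0; 0 0 0 0 0 0; 0 0 0 0 0 0",
)

```text
time: 29.4
tool_pos: [0.5085, 0.2472, 0.0104]
ee_rot: [3.142, 0.0, 2.352]
wrist_force: [0.8, 0.3, -0.4]
width: 0.0517
```

```bash
python3 o.py
```

```text
29.4 [0.5085 0.2472 0.0104] [ 0.8177  0.3232 -0.4409] [ 0.0412 -0.0373 -0.0279] yaw 2.3519 q6 -0.42873772795012316 -0.0011445103518781252 w 0.05167560868409348
```

Call:
step_arm(
  increments="0 0 0 0 0 0; 0 0 0 0 0 0; 0 0 0 0 0 0; 0 0 0 0 0 0; 0 0 0 0 0 0",
  claw=1,
)

```text
time: 29.9
tool_pos: [0.5087, 0.2473, 0.0103]
ee_rot: [3.142, 0.0, 2.352]
wrist_force: [-0.7, -0.3, 0.7]
width: 0.0215
```

```bash
python3 o.py
```

```text
29.9 [0.5087 0.2473 0.0103] [-0.6862 -0.3154  0.6608] [ 0.0116 -0.0683  0.0526] yaw 2.3518 q6 -0.42871109777843663 -0.00020363724615890533 w 0.02149659327923133
```

Call:
step_arm(
  increments="0 0 0 0 0 0; 0 0 0 0 0 0",
)

```text
time: 30.1
tool_pos: [0.5087, 0.2473, 0.0103]
ee_rot: [3.142, 0.0, 2.352]
wrist_force: [-0.1, 0.3, 0.7]
width: 0.0211
```

```bash
python3 o.py
```

```text
30.1 [0.5087 0.2473 0.0103] [-0.1092  0.3058  0.6993] [ 0.0476 -0.0282 -0.0134] yaw 2.3518 q6 -0.42869574755798007 -0.0002174449309677584 w 0.0211311806517941
```

Call:
step_arm(
  increments="0 0 0 0 0 0; 0 0 0 0 0 0; 0 0 0 0 0 0; 0 0 0 0 0 0",
  claw=-0.1,
)

```text
time: 30.5
tool_pos: [0.5087, 0.2473, 0.0103]
ee_rot: [3.142, 0.0, 2.352]
wrist_force: [-1.0, -0.1, -0.2]
width: 0.0497
```

Call:
step_arm(
  increments="0 0 0 0 0 0.13; 0 0 0 0 0 0.13; 0 0 0 0 0 0.13; 0 0 0 0 0 0.13; 0 0 0 0 0 0.13",
)

```text
time: 31.0
tool_pos: [0.5086, 0.2473, 0.0103]
ee_rot: [3.142, 0.0, 1.696]
wrist_force: [0.9, 0.5, -0.6]
width: 0.052
```

Call:
step_arm(
  increments="0 0 0 0 0 0.13; 0 0 0 0 0 0.13; 0 0 0 0 0 0.13; 0 0 0 0 0 0.13; 0 0 0 0 0 0.13",
)

```text
time: 31.5
tool_pos: [0.5087, 0.2473, 0.0103]
ee_rot: [3.142, -0.0, 1.046]
wrist_force: [-0.7, 0.5, -0.4]
width: 0.0519
```

Call:
step_arm(
  increments="0 0 0 0 0 0.13; 0 0 0 0 0 0.13; 0 0 0 0 0 0; 0 0 0 0 0 0",
)

```text
time: 31.9
tool_pos: [0.5087, 0.2473, 0.0103]
ee_rot: [3.142, 0.0, 0.794]
wrist_force: [-0.2, -0.4, -0.6]
width: 0.0519
```

```bash
python3 o.py
```

```text
31.9 [0.5087 0.2473 0.0103] [-0.2158 -0.3758 -0.6204] [ 0.0718  0.0464 -0.0253] yaw 0.7945 q6 1.1285917558099852 0.0306715106125921 w 0.0518558944569167
```

Now the second centring grip. After that I'll open and raise to a TCP height of 27 mm, leaving the lower glass free for the well, then take the working grip.

Call:
step_arm(
  increments="0 0 0 0 0 0; 0 0 0 0 0 0; 0 0 0 0 0 0; 0 0 0 0 0 0; 0 0 0 0 0 0",
  claw=1,
)

```text
time: 32.4
tool_pos: [0.5088, 0.2473, 0.0104]
ee_rot: [3.141, -0.0, 0.792]
wrist_force: [-0.3, -0.1, 0.3]
width: 0.0217
```

Call:
step_arm(
  increments="0 0 0 0 0 0; 0 0 0 0 0 0",
)

```text
time: 32.6
tool_pos: [0.5087, 0.2473, 0.0103]
ee_rot: [3.141, -0.0, 0.792]
wrist_force: [-0.2, -0.3, 0.3]
width: 0.0214
```

Call:
step_arm(
  increments="0 0 0 0 0 0; 0 0 0 0 0 0; 0 0 0 0 0 0",
  claw=0.2,
)

```text
time: 32.9
tool_pos: [0.5086, 0.2473, 0.0103]
ee_rot: [-3.142, 0.0, 0.792]
wrist_force: [-0.3, -0.2, 0.3]
width: 0.0371
```

Call:
step_arm(
  increments="0 0 0.6 0 0 0; 0 0 -0.6 0 0 0; 0 0 -0.8 0 0 0; 0 0 -0.8 0 0 0; 0 0 0 0 0 0",
)

```text
time: 33.4
tool_pos: [0.5102, 0.2479, 0.0287]
ee_rot: [3.14, -0.004, 0.792]
wrist_force: [0.4, 0.3, -0.1]
width: 0.0376
```

```bash
python3 o.py
```

```text
33.4 [0.5102 0.2479 0.0287] [ 0.3574  0.2721 -0.1323] [-0.0154  0.0476 -0.0105] yaw 0.7918 q6 1.131278937062128 -0.0011360106873326004 w 0.037628293838831955
```

Call:
step_arm(
  increments="0 0 0 0 0 0; 0 0 0 0 0 0",
)

```text
time: 33.6
tool_pos: [0.5086, 0.2472, 0.0263]
ee_rot: [3.142, 0.0, 0.792]
wrist_force: [0.8, 1.1, 1.4]
width: 0.0377
```

```bash
python3 o.py
```

```text
33.6 [0.5086 0.2472 0.0263] [0.7997 1.0532 1.4105] [ 0.0192  0.0801 -0.0222] yaw 0.7918 q6 1.1313118939102096 0.00017689402284304379 w 0.03767898636923106
```

Call:
step_arm(
  increments="0 0 0 0 0 0; 0 0 0 0 0 0; 0 0 0 0 0 0; 0 0 0 0 0 0; 0 0 0 0 0 0",
  claw=1,
)

```text
time: 34.1
tool_pos: [0.5086, 0.2473, 0.0262]
ee_rot: [-3.142, 0.0, 0.792]
wrist_force: [0.6, -1.0, -0.6]
width: 0.021
```

Call:
step_arm(
  increments="0 0 -0.5 0 0 0; 0 0 -1.5 0 0 0; 0 0 -2.5 0 0 0; 0 0 -3 0 0 0; 0 0 -3 0 0 0",
)

```text
time: 34.6
tool_pos: [0.5088, 0.2473, 0.1337]
ee_rot: [3.141, -0.001, 0.792]
wrist_force: [0.2, 0.0, -0.2]
width: 0.0212
```

Call:
step_arm(
  increments="0 0 -0.5 0 0 0; 0 0 0 0 0 0; 0 0 0 0 0 0",
)

```text
time: 34.9
tool_pos: [0.5079, 0.247, 0.135]
ee_rot: [-3.141, 0.002, 0.792]
wrist_force: [-1.1, -0.4, -0.3]
width: 0.021
```

```bash
cat > g.py <<'E'
from h import *
import sys
o=get_obs();Rm=R.from_euler('xyz',o["ee_rot"]).as_matrix()
t=np.array([float(a) for a in sys.argv[1:4]]);print((Rm.T@(t-o["tool_pos"])*100).round(2),'cm tool')
E
python3 o.py; python3 g.py .6072 .0545 .132
```

```text
34.9 [0.5079 0.247  0.135 ] [-1.0728 -0.4333 -0.2835] [0.016  0.0555 0.066 ] yaw 0.7918 q6 1.1313079909079031 0.00039371821003442165 w 0.021026617783706045
[-6.72 20.59  0.29] cm tool
```

Call:
step_arm(
  increments="-0.4 1.2 0 0 0 0; -0.9 2.8 0 0 0 0; -1.05 3.2 0 0 0 0; -1.1 3.4 0 0 0 0; -1.1 3.4 0 0 0 0",
)

```text
time: 35.4
tool_pos: [0.5761, 0.1144, 0.1343]
ee_rot: [-3.14, 0.003, 0.792]
wrist_force: [0.7, 0.4, 0.5]
width: 0.0209
```

Call:
step_arm(
  increments="-1.05 3.2 0 0 0 0; -0.8 2.4 0 0 0 0; -0.3 1.0 0 0 0 0; 0 0 0 0 0 0; 0 0 0 0 0 0",
)

```text
time: 35.9
tool_pos: [0.6075, 0.0554, 0.1354]
ee_rot: [-3.14, 0.001, 0.792]
wrist_force: [-0.9, -0.7, 0.1]
width: 0.0212
```

Call:
step_arm(
  increments="0 0 0 0 0 0; 0 0 0 0 0 0",
)

```text
time: 36.1
tool_pos: [0.6078, 0.0561, 0.1364]
ee_rot: [-3.142, -0.0, 0.794]
wrist_force: [-0.5, -0.1, 0.6]
width: 0.021
```

```bash
python3 o.py; python3 g.py .6072 .0545 .094
```

```text
36.1 [0.6078 0.0561 0.1364] [-0.5041 -0.074   0.5841] [ 0.0333  0.0509 -0.0366] yaw 0.7935 q6 0.7762913587727479 0.0011567777255550027 w 0.0209694999844309
[-0.15  0.07  4.24] cm tool
```

Call:
step_arm(
  increments="-0.15 0.07 1.4 0 0 0; 0 0 1.4 0 0 0; 0 0 1.4 0 0 0; 0 0 0 0 0 0; 0 0 0 0 0 0",
)

```text
time: 36.6
tool_pos: [0.607, 0.0533, 0.093]
ee_rot: [-3.14, 0.001, 0.792]
wrist_force: [-0.4, 0.1, -0.0]
width: 0.0211
```

Call:
step_arm(
  increments="0 0 0 0 0 0; 0 0 0 0 0 0",
)

```text
time: 36.8
tool_pos: [0.6083, 0.0533, 0.0952]
ee_rot: [3.14, -0.001, 0.792]
wrist_force: [0.0, -0.0, -1.1]
width: 0.0209
```

```bash
python3 o.py; python3 g.py .6072 .0545 .088
```

```text
36.8 [0.6083 0.0533 0.0952] [ 0.0206 -0.0134 -1.0586] [-0.0282  0.0789 -0.0179] yaw 0.7917 q6 0.7736318376515887 -1.2775545314980263e-05 w 0.020906023902043568
[ 0.01 -0.16  0.72] cm tool
```

Call:
step_arm(
  increments="0 0 0 0 0 0; 0 0 0 0 0 0; 0 0 0 0 0 0",
)

```text
time: 37.1
tool_pos: [0.6078, 0.0533, 0.0946]
ee_rot: [3.141, -0.0, 0.792]
wrist_force: [0.5, 0.3, 0.2]
width: 0.0209
```

```bash
python3 o.py; python3 g.py .6072 .0545 .088
```

```text
37.1 [0.6078 0.0533 0.0946] [0.4798 0.3394 0.2256] [ 0.0635 -0.0091  0.0276] yaw 0.7918 q6 0.7735923728973009 7.55848145672644e-05 w 0.020906723009089308
[ 0.04 -0.12  0.66] cm tool
```

Correct by about 1 mm, then lower slowly, watching the force.

Call:
step_arm(
  increments="0.04 -0.12 0.2 0 0 0; 0 0 0.2 0 0 0; 0 0 0.1 0 0 0; 0 0 0 0 0 0; 0 0 0 0 0 0",
)

```text
time: 37.6
tool_pos: [0.607, 0.0544, 0.0892]
ee_rot: [-3.142, 0.0, 0.792]
wrist_force: [0.2, 0.2, -0.0]
width: 0.0208
```

```bash
python3 o.py
```

```text
37.6 [0.607  0.0544 0.0892] [ 0.1773  0.1543 -0.0136] [ 0.0342  0.0411 -0.0307] yaw 0.7918 q6 0.7754227841024994 -9.041057182912482e-05 w 0.02076724294632155
```

Call:
step_arm(
  increments="0 0 0.1 0 0 0; 0 0 0.1 0 0 0; 0 0 0 0 0 0",
)

```text
time: 37.9
tool_pos: [0.607, 0.0545, 0.0871]
ee_rot: [-3.141, 0.0, 0.792]
wrist_force: [0.7, -0.4, -0.1]
width: 0.0213
```

```bash
python3 o.py
```

```text
37.9 [0.607  0.0545 0.0871] [ 0.693  -0.4244 -0.1391] [0.0455 0.0965 0.0228] yaw 0.7918 q6 0.7754372055300128 0.00020284602669562446 w 0.021283574002704336
```

Call:
step_arm(
  increments="0 0 0.1 0 0 0; 0 0 0 0 0 0; 0 0 0 0 0 0",
)

```text
time: 38.2
tool_pos: [0.6071, 0.0544, 0.0863]
ee_rot: [3.142, -0.0, 0.792]
wrist_force: [0.9, -0.1, -1.2]
width: 0.0211
```

```bash
python3 o.py
```

```text
38.2 [0.6071 0.0544 0.0863] [ 0.8608 -0.1442 -1.1855] [-0.006   0.0246 -0.026 ] yaw 0.7918 q6 0.7754434071017348 -2.269430979140452e-05 w 0.02114949553943177
```

Call:
step_arm(
  increments="0 0 0.1 0 0 0; 0 0 0 0 0 0",
)

```text
time: 38.4
tool_pos: [0.607, 0.0544, 0.0852]
ee_rot: [-3.142, 0.0, 0.792]
wrist_force: [-0.2, 0.1, -0.4]
width: 0.0212
```

Call:
step_arm(
  increments="0 0 0.1 0 0 0; 0 0 0 0 0 0",
)

```text
time: 38.6
tool_pos: [0.607, 0.0544, 0.0841]
ee_rot: [-3.141, 0.0, 0.792]
wrist_force: [-0.2, 0.1, 0.1]
width: 0.0209
```

Call:
step_arm(
  increments="0 0 0.1 0 0 0; 0 0 0 0 0 0",
)

```text
time: 38.8
tool_pos: [0.607, 0.0544, 0.0831]
ee_rot: [-3.141, 0.0, 0.792]
wrist_force: [0.3, 0.4, -0.3]
width: 0.0212
```

```bash
python3 o.py
```

```text
38.8 [0.607  0.0544 0.0831] [ 0.2608  0.377  -0.3451] [-0.0081  0.0791  0.0034] yaw 0.7918 q6 0.7754708481561082 0.00021868484964215895 w 0.021246157545468145
```

Call:
step_arm(
  increments="0 0 0.1 0 0 0; 0 0 0.1 0 0 0; 0 0 0 0 0 0",
)

```text
time: 39.1
tool_pos: [0.6069, 0.0544, 0.0811]
ee_rot: [-3.141, 0.0, 0.792]
wrist_force: [0.4, 0.2, -0.1]
width: 0.0211
```

Call:
step_arm(
  increments="0 0 0.1 0 0 0; 0 0 0.1 0 0 0; 0 0 0 0 0 0",
)

```text
time: 39.4
tool_pos: [0.6069, 0.0545, 0.0791]
ee_rot: [-3.141, 0.0, 0.792]
wrist_force: [-0.2, -0.3, 0.2]
width: 0.021
```

Call:
step_arm(
  increments="0 0 0.1 0 0 0; 0 0 0.1 0 0 0; 0 0 0 0 0 0",
)

```text
time: 39.7
tool_pos: [0.6069, 0.0544, 0.0771]
ee_rot: [-3.141, 0.0, 0.792]
wrist_force: [-0.7, 0.4, -0.2]
width: 0.0207
```

```bash
python3 o.py
```

```text
39.7 [0.6069 0.0544 0.0771] [-0.6752  0.4107 -0.1581] [ 0.0198  0.0288 -0.0317] yaw 0.7918 q6 0.7754661029637488 0.0001709171283437172 w 0.020710059947929477
```

Call:
step_arm(
  increments="0 0 0.1 0 0 0; 0 0 0.1 0 0 0; 0 0 0.1 0 0 0; 0 0 0.1 0 0 0; 0 0 0 0 0 0",
)

```text
time: 40.2
tool_pos: [0.6069, 0.0544, 0.0731]
ee_rot: [-3.141, 0.0, 0.792]
wrist_force: [-0.0, -0.2, -0.3]
width: 0.0212
```

Call:
step_arm(
  increments="0 0 0.1 0 0 0; 0 0 0.1 0 0 0; 0 0 0.1 0 0 0; 0 0 0.1 0 0 0; 0 0 0 0 0 0",
)

```text
time: 40.7
tool_pos: [0.6069, 0.0544, 0.0691]
ee_rot: [-3.141, 0.0, 0.792]
wrist_force: [2.1, 0.1, -0.4]
width: 0.0209
```

Call:
step_arm(
  increments="0 0 0.1 0 0 0; 0 0 0.1 0 0 0; 0 0 0.1 0 0 0; 0 0 0 0 0 0",
)

```text
time: 41.1
tool_pos: [0.6069, 0.0544, 0.066]
ee_rot: [-3.141, 0.0, 0.792]
wrist_force: [-0.6, 0.0, 0.6]
width: 0.021
```

```bash
python3 o.py
```

```text
41.1 [0.6069 0.0544 0.066 ] [-0.5951  0.0426  0.6034] [0.061  0.0918 0.0538] yaw 0.7918 q6 0.7754323155147446 0.00017191482584166806 w 0.021034903496789645
```

Call:
step_arm(
  increments="0 0 0.08 0 0 0; 0 0 0 0 0 0",
)

```text
time: 41.3
tool_pos: [0.607, 0.0545, 0.0654]
ee_rot: [-3.142, 0.0, 0.792]
wrist_force: [0.5, -0.6, 0.4]
width: 0.0211
```

Call:
step_arm(
  increments="0 0 0.06 0 0 0; 0 0 0 0 0 0",
)

```text
time: 41.5
tool_pos: [0.607, 0.0544, 0.0648]
ee_rot: [3.142, 0.0, 0.792]
wrist_force: [-0.3, -0.6, 0.7]
width: 0.0208
```

Call:
step_arm(
  increments="0 0 0.04 0 0 0; 0 0 0 0 0 0",
)

```text
time: 41.7
tool_pos: [0.607, 0.0544, 0.0645]
ee_rot: [3.142, 0.0, 0.792]
wrist_force: [0.1, -0.0, 0.7]
width: 0.021
```

```bash
python3 o.py
```

```text
41.7 [0.607  0.0544 0.0645] [ 0.0537 -0.0419  0.7466] [-0.0098  0.073  -0.0194] yaw 0.7918 q6 0.7754465447998641 6.528877065647976e-05 w 0.020976986906662845
```

Within about 1 mm of the floor. Two half-millimetre probes to feel for contact.

Call:
step_arm(
  increments="0 0 0.04 0 0 0; 0 0 0 0 0 0; 0 0 0 0 0 0",
)

```text
time: 42.0
tool_pos: [0.607, 0.0544, 0.0641]
ee_rot: [3.142, 0.0, 0.792]
wrist_force: [-0.3, -1.1, 0.4]
width: 0.0212
```

Call:
step_arm(
  increments="0 0 0.04 0 0 0; 0 0 0 0 0 0; 0 0 0 0 0 0",
)

```text
time: 42.3
tool_pos: [0.6071, 0.0545, 0.0637]
ee_rot: [3.142, -0.0, 0.792]
wrist_force: [0.7, 0.2, -0.4]
width: 0.021
```

```bash
python3 o.py
```

```text
42.3 [0.6071 0.0545 0.0637] [ 0.6726  0.2062 -0.3608] [0.0702 0.0569 0.0563] yaw 0.7918 q6 0.7755050848166901 -5.52497269268315e-06 w 0.021018097611045828
```

Call:
step_arm(
  increments="0 0 0.04 0 0 0; 0 0 0 0 0 0; 0 0 0 0 0 0",
)

```text
time: 42.6
tool_pos: [0.6072, 0.0545, 0.0635]
ee_rot: [3.141, -0.0, 0.792]
wrist_force: [-0.5, 0.3, 0.8]
width: 0.0207
```

```bash
python3 o.py
```

```text
42.6 [0.6072 0.0545 0.0635] [-0.4797  0.2992  0.7737] [-0.0137  0.0986  0.0094] yaw 0.7918 q6 0.7754440440649801 0.0007698135777900461 w 0.02066621917343211
```

Call:
step_arm(
  increments="0 0 0 0 0 0; 0 0 0 0 0 0; 0 0 0 0 0 0; 0 0 0 0 0 0; 0 0 0 0 0 0",
  claw=-0.2,
)

```text
time: 43.1
tool_pos: [0.607, 0.0545, 0.0633]
ee_rot: [3.142, 0.0, 0.792]
wrist_force: [0.2, -0.9, -0.4]
width: 0.0556
```

Call:
step_arm(
  increments="0 0 -0.5 0 0 0; 0 0 -1.5 0 0 0; 0 0 -3 0 0 0; 0 0 -3 0 0 0; 0 0 -2 0 0 0",
)

```text
time: 43.6
tool_pos: [0.6082, 0.0545, 0.1677]
ee_rot: [3.138, -0.004, 0.792]
wrist_force: [0.5, -0.1, -0.0]
width: 0.0562
```

Call:
step_arm(
  increments="0 0 0 0 0 0; 0 0 0 0 0 0; 0 0 0 0 0 0; 0 0 0 0 0 0; 0 0 0 0 0 0",
)

```text
time: 44.1
tool_pos: [0.6064, 0.0544, 0.1618]
ee_rot: [-3.14, 0.002, 0.792]
wrist_force: [0.5, 0.1, 0.7]
width: 0.0564
```

```bash
python3 o.py; python3 -c "
from bench import *
print(close_job())"
```

```text
44.1 [0.6064 0.0544 0.1618] [0.4848 0.0884 0.734 ] [ 0.0119  0.0555 -0.024 ] yaw 0.7918 q6 0.7754589803329954 -0.00019120147044304758 w 0.05642451947996947
the job is handed in; nothing more can be done
None
```

I set the knob to its stop and then five clicks clockwise, stood the sample vial in the well, and handed the job in at 44.1 s. I had no camera calls left for a final look, so the end state rests on force and pose readings only.

- **Knob at the stop:** I turned it counter-clockwise through five rests, about 17° apart. The torque then rose to about 0.73 N m without falling off, and the pads slipped slightly. I backed off to near-zero torque and held it there.
- **Five clicks:** I turned it clockwise one click at a time, and the torque was within about 0.09 N m of zero at each of the five rests. Then I let go. The planned picture comparing the knob before and after was not possible.
- **Vial:** I centred it with two crossed low grips and lowered it into the well with no notable contact force, at most about 2 N. At release the fingertip height put its underside at about 37.3 mm, against the floor at 37.5 mm. The gripper then lifted clear with no load.

**Checks that failed or disagreed:**
- **Camera budget:** I used up all 200 calls tracking the knob's flutes.
- **Flute tracking:** It drifted for part of the turn because of lighting on the knob's cap. With the centre fixed there was no large slip, but the flute pattern at the end differed from the start by about 0.04 rad. I relied on the torque pattern for the click count.
- **Well position:** The measured distance from knob to well was 107 to 109 mm across different fits, against the 110 mm given. I used about 109.5 mm, and the insertion was free.

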